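Change the drum on the bobbin sander

ROBOT

A 6-joint arm with a two-finger parallel gripper is mounted at the origin on the work surface. World frame = base frame: x ahead of the robot, y to its left, z up, the work surface at z = 0. Lengths are in m, angles in rad, forces in N, time in s.
With the tool pointing down it reaches from about 0.3 to 0.875 m from the base axis. Payload 6.4 kg.
Tool frame: the origin (TCP) lies between the finger pads; the fingertips stand 25 mm ahead of it and the grasp point (between the pads) lies 6 mm ahead of it; z points along the fingers, y is the line along which they close (so a half turn about z gives the same grasp; the last joint's range is limited). The gripper opens to 85 mm and grips with 20 to 120 N. Pads are 22 mm wide; open, the fingers measure 114 mm over their backs; the gripper's body (76 mm by 85 mm) begins 54 mm behind the grasp point. The pads swing forward as they close: fully open they stand 13 mm farther back than shut.
Start: joints at [-1.323, 0.181, 1.607, -0, 1.354, -0.206], TCP at [0.252, -0.517, 0.256] pointing down, gripper open.
Joint ranges: [-2.99, 2.99], [-0.89, 2.07], [0.3, 2.58], [-1.14, 4.28], [0, 2.63], [-3.12, 3.12]. Speed limits (rad/s): [2.57, 2.57, 3.01, 3.14, 3.14, 3.14].

INTERFACE

Orientations are given as a unit quaternion [w, x, y, z].
In Python, from bench import ctrl gives the robot as it stands.
- The arm moves only by the tool servo_tool, never from a script. Its argument "series" is text: rows parted by semicolons, each of 7 numbers parted by spaces: the gripper command: -1 is fully open, 1 is shut, values between are in proportion, then the shift along the tool's x, y, z in m, then the turn, a rotation vector about the tool's x, y, z in degrees. A call has 1 to 12 rows; each row is the pose to reach, as a shift and turn from the pose commanded when the call began, along the tool's axes at that moment; what a row does not reach only later rows make up. A row lasts 1/12 s, in which the tool goes at most 41.7 mm and 7.16 degrees, less where a joint would pass 70% of its speed; a pose out of reach is approached as far as the arm can. A call with a gripper value outside its range is refused whole. The fingers move at their own pace and stop on an object; the grip force is fixed at half the most. Time passes only in rows, so rows that repeat a pose let the fingers close. It gives the time, the measured TCP pose, the force, the opening and the grip force at its end, in the units of the state.
- ctrl.get_obs(): the state, without advancing time (a new reading comes with each control period).
- ctrl.camera(name): name is "scene" or "top" or "wrist"; returns a dict with "img" (420x560x3 uint8, red, green, blue), "z_map" (420x560 float32, m along the optical axis (not along the pixel's ray), 0 where there is no reading), "fovy" (degrees; the focal length in pixels is half the picture's height over the tangent of half this angle, whatever the lens; pixels are square), "cx", "cy" (the principal point, pixels), "extrinsics" (4x4, takes a point from camera to world coordinates); the wrist camera has in their place "T_tool_cam" (4x4, takes a point from camera to tool coordinates, whose origin is the TCP and whose axes are the flange's). Camera axes: x right, y down, z forward; pixel columns grow to the right and rows downward; lengths in m; the calibration is good to about 2 mm. A picture is of the moment at which its call begins: read the wrist's pose just before it.
- ctrl.hand_in(): hands the job in; it is judged then, once.
The state is a dict: "time_s": time; "q": joint angles; "dq": joint speeds; "joint_efforts": joint torques, N m; "eef_pos": TCP position; "eef_rot": TCP orientation; "wrist_force": force on the tool from outside, world axes, zero at the start; "torque": the same for the moment, N m; "opening": opening from 0.0 (shut) to 1.0 (fully open); "grasp_force": force on a finger pad.
Only numpy, scipy, OpenCV 4.12 (cv2) and the standard library are available. Lean on these libraries where they do the work, as an engineer would, in place of code of your own. Each camera call takes 0.05 s, during which the arm holds its last target. There are 200 camera calls.

TASK

Change over the bobbin sander: swing its clamp lever fully out, take the slim arbor out of the spindle and stand it in the empty hole of the arbor block, then gently seat the arbor with the widest drum fully home in the spindle with its flange slots over the two drive dogs, and swing the lever fully back in. Clear every spare sanding bobbin off the sander's table into the divided crate, standing upright, one to a cell. Leave the mid-sized arbor, the bowl, the measuring stick, the live centre and the spur drive where they are.

Things in the scene. Friction and masses are not known exactly. Their poses are not given: they have to be found in the camera images.
- sander: Fixed cast-iron bobbin sander, bolted to the bench: steel table 280 (x) x 300 (y), top face 100 mm above the bench, with a round throat 92 wide in its middle over the spindle. Origin: centre of its underside, on the bench; x, y along the table edges.
- spindle: Spindle nose, 76 wide, in the throat, locked. Origin: centre of its flat, upward nose face, 20 mm below the table top; z up. Taper bore 34 wide at the mouth, narrowing to 20 at 48 deep, open below. Two drive dogs stand on the face at its +x and -x: 13 wide, 21 to 34 mm from the axis, 10 high, tops bevelled. Its yaw differs from start to start.
- clamp_lever (a joint): The drawbar clamp lever on the sander's right-hand (-y) side, hinged on a vertical pin: 0 = clamped (lever along the table's side, pointing to the sander's -x), growing to 0.8 rad at its outer stop = released (swung away from the sander towards the sander's -y). It stays where it is left; it takes about 1.5 N at the knob.
- lever_knob (a point): Top centre of the lever's upright black knob, a vertical round grip 22 mm wide and 70 mm tall, its top about 131 mm above the bench. It moves with the lever on a circle of 85 mm about lever_pivot.
- lever_pivot (a point): Point on the lever's vertical hinge line, at the height of the knob's top; it lies 22 mm outside the table's side.
- slim_arbor: Arbor with a drum 30 wide, in the spindle at the start, 0.5 kg. From the bottom: stud 14 long, taper shank 48 long (18 to 32 wide), flange 60 wide and 14 thick, neck, round drum 100 tall, nut. Origin: centre of the flange's underside; z up the axis. Shank and stud reach 62 below it, drum 20 to 120 above, nut's top 133. Stays in the spindle by its weight alone.
- mid_arbor: Arbor like the slim one but with a drum 38 mm wide; stands in the arbor block and stays there.
- wide_arbor: Arbor like the slim one with the widest drum, 50; 0.55 to 0.85 kg; in the arbor block. Every arbor's flange has two slots at its +x and -x, 17 wide, from 18 mm radius outwards, open above and below. Fully home, the flange is flat on the nose face: origin on the spindle's, x axis along the spindle's x, either way round; off the dogs it stands 10 mm too high.
- arbor_block: Fixed wooden block 250 x 90 x 70 high with three holes through it, 40 mm wide, 80 mm apart along its x. Origin: centre of its underside; x along its length. An arbor stands in a hole shank down, its flange on the block's top.
- arbor_block_hole0 (a point): Centre of the mouth of the empty hole, on the top face at the block's -x end (the end towards the robot).
- bobbin0: Spare sanding bobbin, a loose rubber cylinder wrapped in brown abrasive, 40 mm wide, 75 tall, about 120 g, with a 12 mm bore through a steel bush in each end, standing upright on the sander's table. Origin: centre of its lower end; z up along it. There are three to six bobbins; an absent one has no pose.
- bobbin1: Spare sanding bobbin, a loose rubber cylinder wrapped in brown abrasive, 40 mm wide, 75 tall, about 120 g, with a 12 mm bore through a steel bush in each end, standing upright on the sander's table. Origin: centre of its lower end; z up along it. There are three to six bobbins; an absent one has no pose.
- bobbin2: Spare sanding bobbin, a loose rubber cylinder wrapped in brown abrasive, 40 mm wide, 75 tall, about 120 g, with a 12 mm bore through a steel bush in each end, standing upright on the sander's table. Origin: centre of its lower end; z up along it. There are three to six bobbins; an absent one has no pose.
- bobbin3: Spare sanding bobbin, a loose rubber cylinder wrapped in brown abrasive, 40 mm wide, 75 tall, about 120 g, with a 12 mm bore through a steel bush in each end, standing upright on the sander's table. Origin: centre of its lower end; z up along it. There are three to six bobbins; an absent one has no pose.
- bobbin4: Spare sanding bobbin, a loose rubber cylinder wrapped in brown abrasive, 40 mm wide, 75 tall, about 120 g, with a 12 mm bore through a steel bush in each end, standing upright on the sander's table. Origin: centre of its lower end; z up along it. There are three to six bobbins; an absent one has no pose.
- bobbin5: Spare sanding bobbin, a loose rubber cylinder wrapped in brown abrasive, 40 mm wide, 75 tall, about 120 g, with a 12 mm bore through a steel bush in each end, standing upright on the sander's table. Origin: centre of its lower end; z up along it. There are three to six bobbins; an absent one has no pose.
- crate: Loose wooden crate, open at the top, 210 (x) x 142 (y) x 45 high, 0.9 kg, walls, dividers and floor 6 mm. Six cells, 62 x 62 mm: centres at x = -68, 0, +68 and y = -34, +34 mm. Origin: centre of its underside. A bobbin standing in a cell has its origin 6 mm above the crate's.
- bowl: Half-hollowed chestnut bowl, 132 wide and 94 high, a bystander. Origin: centre of its foot.
- measuring_stick: Boxwood measuring stick 220 x 22 x 6 lying on the bench, its length along its y; a bystander. Origin: centre of its underside.
- live_center: Brass-ringed live centre lying on the bench, about 125 long, head 44 wide; a bystander. Origin: on the bench under the back of its head.
- spur_drive: Four-spur drive lying on the bench, about 100 long, 26 wide; a bystander. Origin: on the bench under the back of its head.
Things that resemble listed ones, but are neither listed nor needed, are in the scene too. Leave any green look-alike of the slim_arbor alone.

How it is judged:
By the outcome, as a careful person would: the job done as asked, in the order asked, and still so for the second after the job is handed in, with the robot touching nothing.
Of bobbin0, bobbin1, bobbin2, bobbin3, bobbin4, bobbin5 only 3 to 6 are there at a start; the rules pass over those that are not, and their reading is None.
At some moment in a run one of crate may be knocked a few centimetres aside while the robot is not near it.
It also fails if it takes over 210 s, if anything falls off the work surface, if the arm or the gripper's body presses on something with over 40 N, if the wrist force passes 120 N, or if a joint passes its speed limit or range.

## Working session

There is one attempt and no reset: what is moved stays moved. The work goes in short steps, Python scripts to look and compute and a tool call to move; the robot and the scene stay as the last step left them, time stands still between calls to the robot, and variables do not carry over. Pictures are saved under pics/ and viewed, at most 14 in all, crops included, and the job is handed in when it is done.

Besides the shell and the picture viewer there is one more tool, called after "Call:" by a JSON object that holds its "api" and its "payload", one argument or row to a line. servo_tool: Moves the arm, as the interface text tells. Its arguments: {"type":"object","properties":{"series":{"type":"string"}},"required":["series"]}

```bash
ls; mkdir -p pics; cat > h.py <<'E'
import numpy as np, cv2
from bench import ctrl
from scipy.spatial.transform import Rotation as R
def cam(n):
    o=ctrl.get_obs(); c=ctrl.camera(n)
    if n=='wrist':
        q=np.array(o['eef_rot']); T=np.eye(4); T[:3,:3]=R.from_quat(q[[1,2,3,0]]).as_matrix(); T[:3,3]=o['eef_pos']
        c['E']=T@c['T_tool_cam']
    else: c['E']=np.array(c['extrinsics'])
    c['f']=c['img'].shape[0]/2/np.tan(np.radians(c['fovy'])/2)
    return c
def cloud(c):
    z=c['z_map']; v,u=np.indices(z.shape)
    P=np.stack([(u-c['cx'])/c['f']*z,(v-c['cy'])/c['f']*z,z],-1)
    return P@c['E'][:3,:3].T+c['E'][:3,3]
def save(c,n): cv2.imwrite(f'pics/{n}.png',c['img'][:,:,::-1])
E
python3 - <<'E'
from h import *
print(ctrl.get_obs())
for n in ['scene','top']:
    c=cam(n); save(c,n); np.savez(n+'.npz',**c); print(n,c['fovy'],c['E'].round(3).tolist(), {k:v for k,v in c.items() if k in('cx','cy')})
E
```

```text
pics
{'time_s': 0.0, 'q': array([-1.32329823e+00,  1.81521549e-01,  1.60802952e+00,  3.37234625e-06,
        1.35376893e+00, -2.06286490e-01]), 'dq': array([-8.38107235e-04,  9.48805133e-04,  9.02704389e-04,  3.69297322e-04,
        3.41653439e-04, -6.32885067e-05]), 'joint_efforts': array([-2.10555918e-03, -4.44881809e+01, -3.51336873e+01, -5.15658285e-04,
        9.07135749e-03,  2.91055790e-05]), 'eef_pos': array([ 0.25195892, -0.51629047,  0.25538467]), 'eef_rot': array([-8.63521990e-04,  9.74369898e-01,  2.24950120e-01, -1.61494299e-05]), 'wrist_force': array([-0.6074771 , -0.14532192, -0.67487219]), 'torque': array([-0.02734485,  0.01598814,  0.05449702]), 'grasp_force': 0.0, 'opening': 0.9985805687661784}
scene 57.930195261032324 [[0.576, 0.596, -0.56, 1.05], [0.817, -0.406, 0.409, -0.324], [0.016, -0.693, -0.72, 0.701], [0.0, 0.0, 0.0, 1.0]] {'cx': 272.7744211065666, 'cy': 209.57895886502607}
top 57.7018014724804 [[0.018, -0.995, 0.102, 0.482], [-1.0, -0.019, -0.011, -0.002], [0.013, -0.101, -0.995, 1.022], [0.0, 0.0, 0.0, 1.0]] {'cx': 273.7872378692666, 'cy': 212.9186760174479}
```

```bash
python3 -c "
import cv2
a=cv2.imread('pics/scene.png');b=cv2.imread('pics/top.png');print(a.shape,b.shape)"
```

```text
(420, 560, 3) (420, 560, 3)
```

View pics/scene.png

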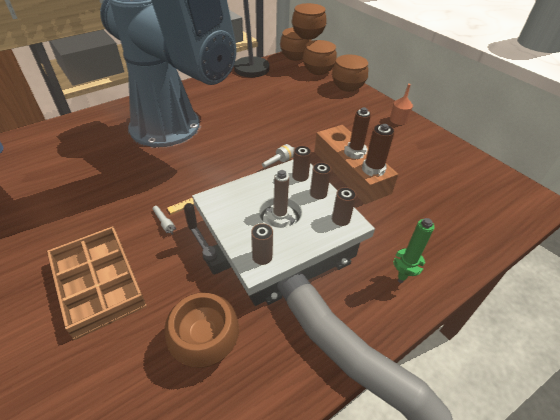

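View pics/top.png

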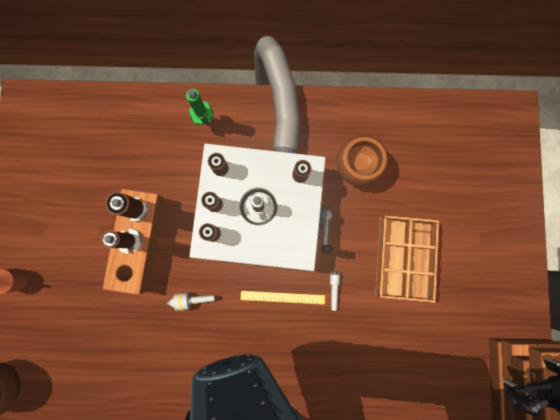

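The scene view shows the sander with four bobbins at (302,163), (320,181), (344,207) and (262,243). The slim arbor is at (281,195) and the crate at (95,280). The block holds the mid arbor at (360,130) and the wide arbor at (379,148). The green look-alike is at (413,250). The top view shows the same, with the lever knob at (327,248). It also shows a second crate-like item at (525,370), under the gripper.

```bash
cat > m.py <<'E'
from h import *
class D(dict): pass
def ld(n):
    z=np.load(n+'.npz'); return {k:z[k] for k in z.files}
t=ld('top'); s=ld('scene'); P=cloud(t); Q=cloud(s)
print('bench z',np.median(P[300:340,20:60,2]),np.median(P[330:380,100:150,2]), 'table z',np.median(P[240:255,230:300,2]))
def rect(P,m):
    m=cv2.morphologyEx(m.astype(np.uint8),cv2.MORPH_OPEN,np.ones((3,3)))
    n,l,st,_=cv2.connectedComponentsWithStats(m)
    out=[]
    for i in range(1,n):
        if st[i,4]<60: continue
        p=P[l==i]; r=cv2.minAreaRect(p[:,:2].astype(np.float32)); out.append((st[i,4],np.round(r[0],4),np.round(r[1],3),round(r[2],1),p[:,2].mean().round(3),_[i].round(0)))
    return out
for nm,A in(('top',P),('scene',Q)):
  for lo,hi in((.092,.108),(.165,.185),(.062,.078),(.036,.052),(.123,.139),(.18,.23)):
    print(nm,lo,hi)
    ok=(A[...,2]>lo)&(A[...,2]<hi)&(A[...,0]>.2)&(A[...,0]<1)
    for r in rect(A,ok): print('  ',*r)
E
python3 m.py; python3 - <<'E'
import cv2,numpy as np
b=cv2.imread('pics/top.png');a=cv2.imread('pics/scene.png')
x=cv2.resize(b[320:420,460:560],(400,400),interpolation=2);y=cv2.resize(a[100:200,310:410],(400,400),interpolation=2)
cv2.imwrite('pics/c1.png',np.hstack([x,y]))
E
```

```text
bench z 0.00019664946982267395 0.00017318243529740318 table z 0.1000579212218553
top 0.092 0.108
   11589 [0.5945 0.0278] [0.3   0.282] 84.7 0.1 [260. 209.]
   69 [ 0.6808 -0.2605] [0.013 0.047] 31.0 0.094 [374. 174.]
   78 [0.5817 0.0458] [0.042 0.015] 32.0 0.095 [250. 210.]
top 0.165 0.185
   257 [0.6852 0.1228] [0.04  0.039] 46.5 0.175 [216. 161.]
   253 [ 0.6729 -0.073 ] [0.04  0.036] 0.0 0.175 [302. 168.]
   260 [0.596  0.1332] [0.039 0.038] 2.3 0.175 [209. 199.]
   265 [0.5247 0.1362] [0.038 0.039] 21.8 0.175 [207. 231.]
   202 [ 0.2467 -0.5898] [0.008 0.068] 87.2 0.176 [539. 366.]
top 0.062 0.078
   925 [ 0.8691 -0.0324] [0.265 0.043] 6.4 0.065 [284. 107.]
   121 [ 0.7475 -0.2532] [0.066 0.02 ] 54.0 0.068 [369. 149.]
   2453 [0.5043 0.3439] [0.092 0.25 ] 82.4 0.07 [131. 247.]
   180 [ 0.5543 -0.1443] [0.071 0.026] 1.8 0.066 [325. 221.]
   188 [0.4011 0.6453] [0.051 0.025] 5.4 0.068 [  4. 280.]
   115 [ 0.2385 -0.5848] [0.006 0.074] 86.9 0.07 [506. 356.]
top 0.036 0.052
   242 [ 0.4735 -0.2926] [0.008 0.197] 86.3 0.044 [382. 258.]
   240 [ 0.4872 -0.4267] [0.017 0.169] 84.3 0.0
[... 3044 characters left out ...]
015] 52.1 0.131 [300. 170.]
   85 [0.6083 0.1235] [0.036 0.015] 49.8 0.131 [319. 188.]
   63 [ 0.4962 -0.1405] [0.018 0.017] 61.6 0.128 [188. 207.]
   62 [0.6042 0.0192] [0.026 0.01 ] 51.6 0.131 [280. 205.]
   99 [0.6961 0.1116] [0.038 0.016] 43.4 0.131 [342. 214.]
   79 [0.843  0.1702] [0.028 0.01 ] 36.1 0.13 [416. 248.]
   83 [ 0.6882 -0.0814] [0.033 0.01 ] 63.1 0.131 [263. 254.]
scene 0.18 0.23
   5581 [0.4499 1.2437] [0.5   0.632] 0.0 0.188 [503.  37.]
   169 [0.5074 0.3389] [0.036 0.034] 18.4 0.192 [362. 114.]
   281 [0.5862 0.3296] [0.048 0.05 ] 43.0 0.191 [383. 131.]
   246 [0.5984 0.0238] [0.029 0.024] 53.0 0.199 [281. 179.]
   180 [0.8374 0.1758] [0.029 0.024] 13.3 0.188 [425. 225.]
```

View pics/c1.png

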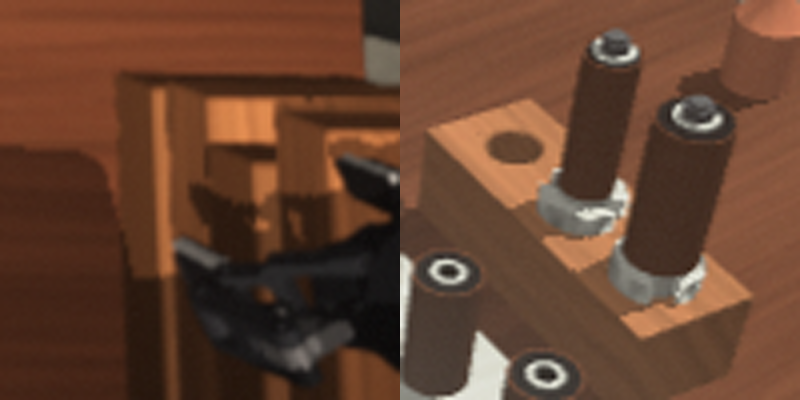

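The left crop shows the tall box under the gripper, a look-alike and not the six-cell crate. The crate is the one at (410,258) in the top view: six cells, 210x142, 45 high. In the right crop, the arbor at about (685,200) is the widest (drum 50 mm at top (117,203)), and the mid one measures 37 mm.

```bash
cat >> h.py <<'E'
def plan(x,y,z,yaw,o=None):
    "shift (tool axes, m) and turn (deg) to TCP x,y,z, pointing down, closing line at yaw deg (mod 180)"
    o=ctrl.get_obs(); q=np.array(o['eef_rot']); A=R.from_quat(q[[1,2,3,0]]); p=np.array(o['eef_pos'])
    best=None
    for k in(0,180):
        a=np.radians(yaw+k); Y=[np.cos(a),np.sin(a),0]; Z=[0,0,-1]; X=np.cross(Y,Z)
        rv=(A.inv()*R.from_matrix(np.array([X,Y,Z]).T)).as_rotvec(degrees=True)
        if best is None or np.linalg.norm(rv)<np.linalg.norm(best): best=rv
    print('shift',(A.inv().apply(np.array([x,y,z])-p)).round(4),'turn',best.round(2),'q6',round(o['q'][5],2),'F',o['wrist_force'].round(1),'t',round(o['time_s'],1))
E
python3 - <<'E'
from h import *
plan(.480,-.142,.24,-5.3)
E
```

```text
shift [ 0.3691 -0.2365  0.016 ] turn [ -0.07  -0.06 -58.7 ] q6 -0.21 F [0.1 0.  0. ] t 0.1
```

Call:
{"api": "servo_tool", "payload": {
  "series": "-1 .369 -.2365 .016 0 0 -58.7;-1 .369 -.2365 .016 0 0 -58.7;-1 .369 -.2365 .016 0 0 -58.7;-1 .369 -.2365 .016 0 0 -58.7;-1 .369 -.2365 .016 0 0 -58.7;-1 .369 -.2365 .016 0 0 -58.7;-1 .369 -.2365 .016 0 0 -58.7;-1 .369 -.2365 .016 0 0 -58.7;-1 .369 -.2365 .016 0 0 -58.7;-1 .369 -.2365 .016 0 0 -58.7;-1 .369 -.2365 .016 0 0 -58.7;-1 .369 -.2365 .016 0 0 -58.7"
}}

```text
time_s: 1.1
eef_pos: [0.4813, -0.1384, 0.2398]
eef_rot: [-0.001, 0.737, 0.675, 0.001]
wrist_force: [-0.3, 0.5, 0.0]
opening: 1.0
grasp_force: 0.0
```

```bash
cat >> h.py <<'E'
def comps(P,lo,hi,mn=60,box=(.2,1,-.7,.6)):
    m=((P[...,2]>lo)&(P[...,2]<hi)&(P[...,0]>box[0])&(P[...,0]<box[1])&(P[...,1]>box[2])&(P[...,1]<box[3])).astype(np.uint8)
    n,l,st,ce=cv2.connectedComponentsWithStats(m)
    for i in range(1,n):
        if st[i,4]<mn: continue
        p=P[l==i]; r=cv2.minAreaRect(p[:,:2].astype(np.float32))
        print('  ',st[i,4],np.round(r[0],4),np.round(r[1],3),round(r[2],1),p[:,2].mean().round(4),ce[i].round(0))
E
python3 - <<'E'
from h import *
o=ctrl.get_obs(); print(o['eef_pos'],o['eef_rot'])
c=cam('wrist'); save(c,'w1'); P=cloud(c); print(c['fovy'],c['T_tool_cam'].round(3).tolist())
comps(P,.124,.136,40); comps(P,.095,.105,500)
E
```

```text
[ 0.48130388 -0.1383909   0.23975591] [-7.21728252e-04  7.37372680e-01  6.75485546e-01  5.35352919e-04]
58.29061457557503 [[-0.001, -0.944, -0.33, 0.085], [1.0, -0.001, -0.001, 0.0], [0.0, -0.33, 0.944, -0.118], [0.0, 0.0, 0.0, 1.0]]
   745 [ 0.4933 -0.1395] [0.021 0.02 ] 11.6 0.1289 [296. 214.]
   57603 [ 0.5651 -0.0681] [0.106 0.24 ] 84.5 0.1004 [383.  84.]
```

View pics/w1.png

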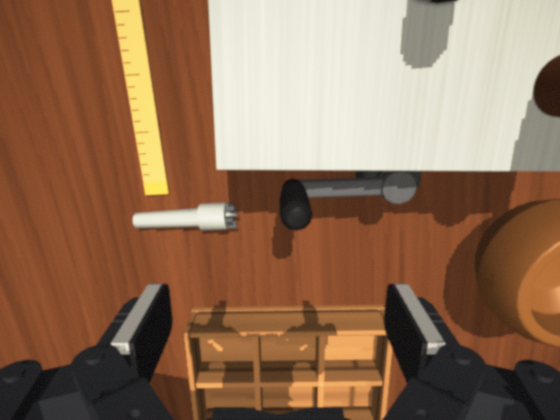

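The wrist view shows the black knob at (296,204) and the pivot at (400,187). The knob measures (0.494, -0.140), top 0.129, which fits the pivot radius and the 131 mm height.

```bash
python3 - <<'E'
from h import *
plan(.494,-.140,.123,-5.3)
E
```

```text
shift [0.0014 0.0135 0.1168] turn [-0.05 -0.03  0.25] q6 -0.43 F [-0.1 -0.4  0.1] t 1.1
```

Call:
{"api": "servo_tool", "payload": {
  "series": "-1 .001 .0135 .04 0 0 .2;-1 .001 .0135 .06 0 0 .2;-1 .001 .0135 .06 0 0 .2;-1 .001 .0135 .06 0 0 .2"
}}

```text
time_s: 1.48
eef_pos: [0.4922, -0.1432, 0.1793]
eef_rot: [-0.002, 0.741, 0.672, -0.001]
wrist_force: [-0.4, -0.5, 0.0]
opening: 0.996
grasp_force: 0.0
```

```bash
python3 - <<'E'
from h import *
print(ctrl.get_obs()['eef_pos'])
plan(.494,-.140,.123,-5.3)
E
```

```text
[ 0.49224872 -0.14316111  0.17926419]
shift [0.0032 0.0016 0.0563] turn [-0.2  -0.07 -0.26] q6 -0.42 F [-0.4 -0.5  0. ] t 1.5
```

Call:
{"api": "servo_tool", "payload": {
  "series": "-1 .003 .0016 .03 0 0 0;-1 .003 .0016 .0563 0 0 0;-1 .003 .0016 .0563 0 0 0;-1 .003 .0016 .0563 0 0 0;1 .003 .0016 .0563 0 0 0;1 .003 .0016 .0563 0 0 0;1 .003 .0016 .0563 0 0 0;1 .003 .0016 .0563 0 0 0;1 .003 .0016 .0563 0 0 0;1 .003 .0016 .0563 0 0 0;1 .003 .0016 .0563 0 0 0"
}}

```text
time_s: 2.4
eef_pos: [0.4935, -0.1398, 0.1249]
eef_rot: [-0.002, 0.74, 0.673, -0.002]
wrist_force: [-12.5, 0.9, 14.9]
opening: 0.239
grasp_force: 58.3
```

```bash
python3 - <<'E'
from h import *
o=ctrl.get_obs(); print(o['eef_pos'],o['opening'],o['grasp_force'],o['wrist_force'])
p=o['eef_pos'];r=.085
# tool frame arc: tool y ~ sander x dir (-5.3 or 174.7)
q=np.array(o['eef_rot']);A=R.from_quat(q[[1,2,3,0]]);print(A.as_matrix().round(3).tolist())
a0=np.radians(174.7);c=p[:2]-r*np.array([np.cos(a0),np.sin(a0)]);print('pivot',c)
for d in range(0,50,6):
    a=a0+np.radians(d);w=np.r_[c+r*np.array([np.cos(a),np.sin(a)])-p[:2],0];print(d,A.inv().apply(w).round(4))
E
```

```text
[ 0.49352188 -0.13979264  0.12487983] 0.2388437763697525 58.32521617412567 [-12.54172727   0.93252948  14.85461199]
[[0.095, 0.995, -0.005], [0.995, -0.095, 0.0], [-0.0, -0.005, -1.0]]
pivot [ 0.57815848 -0.14764414]
0 [0. 0. 0.]
6 [-0.0089  0.0005 -0.    ]
12 [-0.0177  0.0019 -0.    ]
18 [-0.0263  0.0042 -0.    ]
24 [-0.0346  0.0074 -0.    ]
30 [-0.0425  0.0115 -0.0001]
36 [-0.0499  0.0164 -0.0001]
42 [-0.0568  0.022  -0.0001]
48 [-0.0631  0.0283 -0.0001]
```

Call:
{"api": "servo_tool", "payload": {
  "series": "1 -.0089 .0005 0 0 0 -6;1 -.0177 .0019 0 0 0 -12;1 -.0263 .0042 0 0 0 -18;1 -.0346 .0074 0 0 0 -24;1 -.0425 .0115 0 0 0 -30;1 -.0499 .0164 0 0 0 -36;1 -.0568 .022 0 0 0 -42;1 -.0615 .0265 0 0 0 -46.5;1 -.0615 .0265 0 0 0 -46.5;1 -.0615 .0265 0 0 0 -46.5"
}}

```text
time_s: 3.23
eef_pos: [0.5141, -0.2002, 0.1246]
eef_rot: [-0.004, 0.414, 0.91, 0.002]
wrist_force: [-12.8, 14.1, 18.3]
opening: 0.241
grasp_force: 60.6
```

```bash
python3 - <<'E'
from h import *
o=ctrl.get_obs();p=o['eef_pos'];print(p,np.degrees(np.arctan2(p[1]+.1476,p[0]-.5782))-174.7+360,o['wrist_force'])
E
```

```text
[ 0.51412999 -0.20017516  0.12463227] 44.6719332792328 [-12.80113822  14.07826619  18.25753257]
```

Call:
{"api": "servo_tool", "payload": {
  "series": "1 -.002 0 0 0 0 0;1 -.003 0 0 0 0 0;1 -.003 0 0 0 0 0"
}}

```text
time_s: 3.48
eef_pos: [0.5143, -0.2003, 0.1246]
eef_rot: [-0.007, 0.414, 0.91, 0.003]
wrist_force: [-20.8, 23.0, 28.0]
opening: 0.238
grasp_force: 61.7
```

Call:
{"api": "servo_tool", "payload": {
  "series": "-1 0 0 0 0 0 0;-1 0 0 0 0 0 0;-1 0 0 0 0 0 0;-1 0 0 0 0 0 0;-1 0 0 0 0 0 0;-1 0 0 -.04 0 0 0;-1 0 0 -.08 0 0 0;-1 0 0 -.12 0 0 0;-1 0 0 -.15 0 0 0;-1 0 0 -.15 0 0 0;-1 0 0 -.15 0 0 0"
}}

```text
time_s: 4.4
eef_pos: [0.519, -0.2069, 0.2765]
eef_rot: [0.003, 0.415, 0.91, -0.0]
wrist_force: [-0.3, 0.5, -0.5]
opening: 1.003
grasp_force: 0.0
```

```bash
python3 - <<'E'
from h import *
plan(.48,.025,.30,85)
c=cam('wrist'); P=cloud(c); save(c,'w2'); comps(P,.124,.136,40); 
c=cam('scene');P=cloud(c);comps(P,.124,.136,40,(.45,.55,-.25,-.1))
E
```

```text
shift [ 0.2005  0.1227 -0.0243] turn [-4.000e-02  3.100e-01 -4.402e+01] q6 -1.31 F [-0.3  0.5 -0.5] t 4.4
   602 [ 0.5131 -0.1994] [0.021 0.02 ] 41.9 0.1288 [278. 184.]
   585 [ 0.662  -0.0787] [0.017 0.039] 19.6 0.13 [535. 192.]
   67 [ 0.5165 -0.201 ] [0.019 0.018] 57.3 0.1288 [166. 224.]
```

```bash
python3 - <<'E'
from h import *
plan(.56,.026,.30,84.7)
E
```

```text
shift [ 0.1471  0.1841 -0.0269] turn [ 1.000e-02 -8.000e-02 -4.371e+01] q6 -1.31 F [-0.4  0.3 -0.7] t 4.5
```

Call:
{"api": "servo_tool", "payload": {
  "series": "-1 .147 .184 -.027 0 0 -43.7;-1 .147 .184 -.027 0 0 -43.7;-1 .147 .184 -.027 0 0 -43.7;-1 .147 .184 -.027 0 0 -43.7;-1 .147 .184 -.027 0 0 -43.7;-1 .147 .184 -.027 0 0 -43.7;-1 .147 .184 -.027 0 0 -43.7;-1 .147 .184 -.027 0 0 -43.7;-1 .147 .184 -.027 0 0 -43.7;-1 .147 .184 -.027 0 0 -43.7;-1 .147 .184 -.027 0 0 -43.7;-1 .147 .184 -.027 0 0 -43.7"
}}

```text
time_s: 5.5
eef_pos: [0.5602, 0.0245, 0.3006]
eef_rot: [-0.0, 0.048, 0.999, -0.0]
wrist_force: [0.4, -0.2, -0.3]
opening: 0.999
grasp_force: 0.0
```

```bash
python3 - <<'E'
from h import *
plan(.594,.026,.19,84.7)
c=cam('wrist'); P=cloud(c); save(c,'w3'); 
for lo,hi in((.202,.222),(.19,.201),(.086,.096),(.165,.185),(.06,.08)): print(lo);comps(P,lo,hi,60)
v,u=210,280
E
```

```text
shift [-0.0336  0.0047  0.1106] turn [-0.   -0.04 -0.15] q6 -1.64 F [ 0.4 -0.2 -0.3] t 5.5
0.202
   1353 [0.5942 0.0262] [0.028 0.028] 86.0 0.2075 [286. 272.]
0.19
   391 [0.5879 0.0283] [0.03  0.017] 75.3 0.1966 [286. 252.]
0.086
   194 [ 0.5129 -0.1939] [0.022 0.012] 7.0 0.0912 [ 26. 147.]
   1627 [0.5918 0.0271] [0.059 0.056] 79.4 0.0933 [283. 204.]
   181 [0.6141 0.0626] [0.01  0.057] 61.5 0.0911 [323. 235.]
   171 [ 0.6115 -0.0111] [0.055 0.01 ] 24.1 0.0912 [247. 239.]
   2358 [ 0.6958 -0.2392] [0.068 0.112] 10.1 0.0921 [ 44. 322.]
0.165
   3323 [0.5261 0.1356] [0.04 0.04] 73.1 0.175 [442. 142.]
   2666 [0.5971 0.133 ] [0.041 0.039] 42.8 0.1748 [434. 241.]
   436 [0.5855 0.0269] [0.029 0.013] 88.2 0.1754 [285. 238.]
   1305 [ 0.6774 -0.0678] [0.025 0.041] 61.3 0.1746 [176. 353.]
0.06
   819 [0.5876 0.2922] [0.015 0.074] 84.0 0.067 [553. 184.]
   1758 [ 0.5456 -0.1682] [0.106 0.026] 35.4 0.0664 [ 77. 178.]
   571 [0.5785 0.0211] [0.042 0.076] 18.6 0.075 [278. 182.]
   92 [0.6155 0.0622] [0.009 0.053] 59.5 0.0772 [321. 230.]
   75 [0.6108 0.0568] [0.008 0.032] 73.2 0.0792 [317. 221.]
   82 [ 0.6173 -0.01  ] [0.043 0.006] 31.8 0.0772 [250. 236.]
   1478 [ 0.6756 -0.2176] [0.107 0.032] 66.6 0.0706 [ 71. 296.]
   1538 [ 0.7318 -0.2561] [0.075 0.043] 40.1 0.0677 [ 38. 345.]
   2082 [ 0.8078 -0.0426] [0.044 0.104] 87.7 0.0649 [241. 376.]
```

View pics/w3.png

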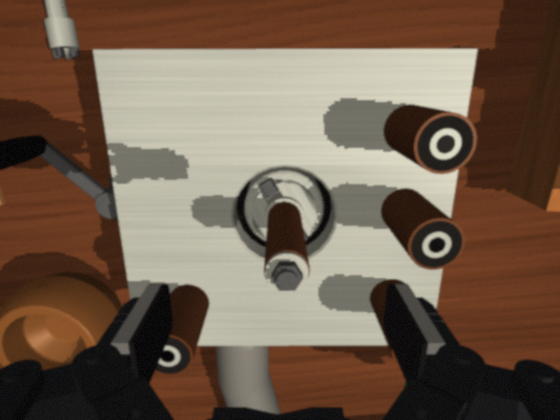

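The wrist view shows the slim arbor, with its nut at (286,274) and a dog or slot at (269,190). The bobbins are at (445,143), (437,243), (168,355) and (400,300). The arbor axis is at (0.594, 0.026).

Call:
{"api": "servo_tool", "payload": {
  "series": "-1 -.0335 .0035 0 0 0 0;-1 -.0335 .0035 .02 0 0 0;-1 -.0335 .0035 .06 0 0 0;-1 -.0335 .0035 .1 0 0 0;-1 -.0335 .0035 .114 0 0 0;-1 -.0335 .0035 .114 0 0 0;-1 -.0335 .0035 .114 0 0 0"
}}

```text
time_s: 6.13
eef_pos: [0.5937, 0.0257, 0.1865]
eef_rot: [-0.001, 0.047, 0.999, 0.0]
wrist_force: [0.1, -0.1, 1.2]
opening: 1.006
grasp_force: 0.0
```

Call:
{"api": "servo_tool", "payload": {
  "series": "1 0 0 0 0 0 0;1 0 0 0 0 0 0;1 0 0 0 0 0 0;1 0 0 0 0 0 0;1 0 0 0 0 0 0;1 0 0 0 0 0 0;1 0 0 0 0 0 0;1 0 0 0 0 0 0"
}}

```text
time_s: 6.8
eef_pos: [0.5948, 0.0263, 0.1884]
eef_rot: [0.001, 0.046, 0.999, 0.0]
wrist_force: [-0.5, 2.0, 5.6]
opening: 0.339
grasp_force: 59.2
```

Gripped at 29 mm. Next I lift it straight up, slowly at first.

Call:
{"api": "servo_tool", "payload": {
  "series": "1 0 0 -.01 0 0 0;1 0 0 -.025 0 0 0;1 0 0 -.045 0 0 0;1 0 0 -.07 0 0 0;1 0 0 -.1 0 0 0;1 0 0 -.14 0 0 0;1 0 0 -.18 0 0 0;1 0 0 -.19 0 0 0;1 0 0 -.19 0 0 0;1 0 0 -.19 0 0 0"
}}

```text
time_s: 7.63
eef_pos: [0.5935, 0.0261, 0.3755]
eef_rot: [-0.001, 0.046, 0.999, 0.0]
wrist_force: [0.2, 0.1, -6.1]
opening: 0.336
grasp_force: 60.0
```

```bash
python3 - <<'E'
from h import *
plan(.4257,.3536,.376,82.4)
E
```

```text
shift [ 1.973e-01  3.105e-01 -1.000e-04] turn [-0.  -0.1  2.3] q6 -1.63 F [ 0.2  0.1 -6.1] t 7.6
```

Call:
{"api": "servo_tool", "payload": {
  "series": "1 .197 .31 0 0 0 2.3;1 .197 .31 0 0 0 2.3;1 .197 .31 0 0 0 2.3;1 .197 .31 0 0 0 2.3;1 .197 .31 0 0 0 2.3;1 .197 .31 0 0 0 2.3;1 .197 .31 0 0 0 2.3;1 .197 .31 0 0 0 2.3;1 .197 .31 0 0 0 2.3;1 .197 .31 0 0 0 2.3;1 .197 .31 0 0 0 2.3;1 .197 .31 0 0 0 2.3"
}}

```text
time_s: 8.63
eef_pos: [0.4255, 0.3525, 0.3737]
eef_rot: [-0.002, 0.066, 0.998, -0.002]
wrist_force: [-0.4, -1.1, -4.9]
opening: 0.335
grasp_force: 61.1
```

```bash
cat >> h.py <<'E'
def ray(c,u,v,z):
    d=c['E'][:3,:3]@np.array([(u-c['cx'])/c['f'],(v-c['cy'])/c['f'],1.]); o=c['E'][:3,3]
    return (o+d*(z-o[2])/d[2])
E
python3 - <<'E'
from h import *
def ld(n):
    z=np.load(n+'.npz'); return {k:z[k] for k in z.files}
# hole mouth: pixels not at block-top height, enclosed by it
for n in('top','scene'):
    c=ld(n);P=cloud(c)
    v,u=np.indices(P.shape[:2]); d=(np.stack([(u-c['cx'])/c['f'],(v-c['cy'])/c['f'],np.ones_like(u)],-1))@c['E'][:3,:3].T
    W=c['E'][:3,3]+d*((.07-c['E'][2,3])/d[...,2])[...,None]
    m=(P[...,2]<.066)&(np.hypot(W[...,0]-.4257,W[...,1]-.3536)<.027)
    p=W[m][:,:2].astype(np.float32); r=cv2.minEnclosingCircle(p); print(n,r,p.mean(0),m.sum())
plan(.4257,.3536,.24,82.4)
c=cam('wrist'); save(c,'w4'); np.savez('w4.npz',**c)
E
```

```text
top ((0.4272953271865845, 0.3574799597263336), 0.02323463186621666) [0.42522535 0.35392702] 202
scene ((0.42854204773902893, 0.3517917990684509), 0.019517045468091965) [0.4281581 0.3506357] 77
shift [-0.0006  0.0017  0.1337] turn [-0.22 -0.24  0.05] q6 -0.96 F [-0.4 -1.1 -4.9] t 8.6
```

View pics/w4.png

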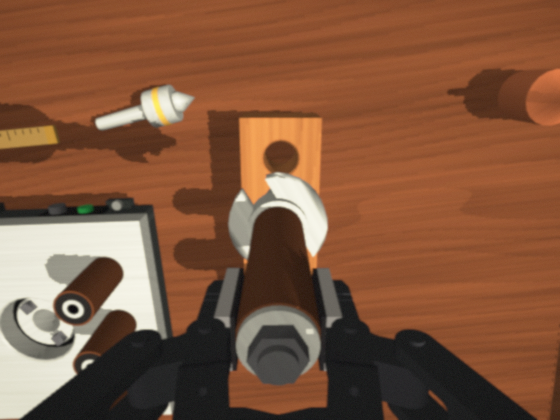

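The wrist view shows the held arbor, the block hole at (281,155) and the bare spindle, with its dogs at (28,306) and (58,338).

```bash
python3 - <<'E'
from h import *
z=np.load('w4.npz'); c={k:z[k] for k in z.files};P=cloud(c)
v,u=np.indices(P.shape[:2]); d=(np.stack([(u-c['cx'])/c['f'],(v-c['cy'])/c['f'],np.ones_like(u)],-1))@c['E'][:3,:3].T
W=c['E'][:3,3]+d*((.07-c['E'][2,3])/d[...,2])[...,None]
m=(P[...,2]<.064)&(v>135)&(v<180)&(abs(u-281)<25)
p=W[m][:,:2].astype(np.float32); print('hole',cv2.minEnclosingCircle(p),p.mean(0),m.sum())
comps(P,.066,.074,500); comps(P,.0835,.096,20,(.55,.64,-.02,.07)); 
print([ray(c,a,b,.09).round(4) for a,b in((28,306),(58,338))])
E
```

```text
hole ((0.42519301176071167, 0.35343843698501587), 0.01969177834689617) [0.424665  0.3535993] 904
   4406 [0.4306 0.3528] [0.09 0.1 ] 82.5 0.0703 [278. 150.]
   131 [0.5687 0.0157] [0.013 0.012] 25.9 0.0889 [ 27. 307.]
   672 [0.6099 0.0066] [0.092 0.047] 38.8 0.0898 [ 25. 340.]
   126 [0.6185 0.0391] [0.013 0.014] 25.1 0.0889 [ 58. 338.]
[array([0.5652, 0.0193, 0.09  ]), array([0.6161, 0.0412, 0.09  ])]
```

Call:
{"api": "servo_tool", "payload": {
  "series": "1 .0005 .001 .03 0 0 0;1 .0005 .001 .07 0 0 0;1 .0005 .001 .11 0 0 0;1 .0005 .001 .15 0 0 0;1 .0005 .001 .17 0 0 0;1 .0005 .001 .185 0 0 0;1 .0005 .001 .19 0 0 0;1 .0005 .001 .19 0 0 0;1 .0005 .001 .19 0 0 0"
}}

```text
time_s: 9.43
eef_pos: [0.427, 0.3535, 0.1874]
eef_rot: [0.0, 0.067, 0.998, 0.0]
wrist_force: [0.9, 0.4, -4.0]
opening: 0.338
grasp_force: 61.1
```

Call:
{"api": "servo_tool", "payload": {
  "series": "1 .0015 0 .004 0 0 0;1 .0015 0 .007 0 0 0;1 .0015 0 .01 0 0 0;1 .0015 0 .01 0 0 0;1 .0015 0 .01 0 0 0"
}}

```text
time_s: 9.85
eef_pos: [0.4256, 0.3546, 0.1786]
eef_rot: [0.001, 0.066, 0.998, 0.001]
wrist_force: [1.2, -2.5, 4.2]
opening: 0.342
grasp_force: 61.9
```

Call:
{"api": "servo_tool", "payload": {
  "series": "-1 0 0 0 0 0 0;-1 0 0 0 0 0 0;-1 0 0 0 0 0 0;-1 0 0 0 0 0 0;-1 0 0 0 0 0 0;-1 0 0 -.03 0 0 0;-1 0 0 -.07 0 0 0;-1 0 0 -.11 0 0 0;-1 0 0 -.14 0 0 0;-1 0 0 -.14 0 0 0"
}}

```text
time_s: 10.68
eef_pos: [0.4274, 0.3558, 0.3251]
eef_rot: [0.005, 0.066, 0.998, 0.003]
wrist_force: [2.0, 0.8, 0.5]
opening: 1.001
grasp_force: 0.0
```

```bash
python3 - <<'E'
from h import *
plan(.535,.334,.34,82.4)
c=cam('top');P=cloud(c);comps(P,.19,.21,60,(.38,.65,.25,.45))
E
```

```text
shift [-0.1097 -0.0073 -0.0138] turn [0.43 0.6  0.01] q6 -0.96 F [2.  0.8 0.5] t 10.7
   294 [0.5833 0.3338] [0.046 0.046] 0.6 0.1939 [116. 202.]
   189 [0.5051 0.3449] [0.035 0.035] 37.0 0.1952 [109. 239.]
   130 [0.4271 0.3531] [0.03  0.024] 53.7 0.1965 [103. 275.]
```

```bash
python3 - <<'E'
from h import *
plan(.584,.38,.34,0.)
E
```

```text
shift [-0.1531  0.0454 -0.0172] turn [ 0.52  0.12 82.41] q6 -0.96 F [-0.1 -0.1 -1.2] t 10.7
```

Call:
{"api": "servo_tool", "payload": {
  "series": "-1 -.153 .045 -.016 0 0 40;-1 -.153 .045 -.016 0 0 82.4;-1 -.153 .045 -.016 0 0 82.4;-1 -.153 .045 -.016 0 0 82.4;-1 -.153 .045 -.016 0 0 82.4;-1 -.153 .045 -.016 0 0 82.4;-1 -.153 .045 -.016 0 0 82.4;-1 -.153 .045 -.016 0 0 82.4;-1 -.153 .045 -.016 0 0 82.4;-1 -.153 .045 -.016 0 0 82.4;-1 -.153 .045 -.016 0 0 82.4;-1 -.153 .045 -.016 0 0 82.4"
}}

```text
time_s: 11.73
eef_pos: [0.5818, 0.3784, 0.3308]
eef_rot: [-0.001, 0.709, 0.705, -0.001]
wrist_force: [0.1, -0.1, -0.6]
opening: 0.998
grasp_force: 0.0
```

Call:
{"api": "servo_tool", "payload": {
  "series": "-1 0 0 0 0 0 0;-1 0 0 0 0 0 0;-1 0 0 0 0 0 0"
}}

```text
time_s: 11.98
eef_pos: [0.582, 0.3785, 0.3319]
eef_rot: [-0.0, 0.706, 0.708, -0.001]
wrist_force: [0.1, -0.4, -0.3]
opening: 1.0
grasp_force: 0.0
```

```bash
python3 - <<'E'
from h import *
c=cam('wrist'); np.savez('w5.npz',**c);P=cloud(c)
comps(P,.185,.193,60,(.54,.63,.28,.38)); comps(P,.079,.089,60,(.54,.63,.28,.38))
cv2.imwrite('pics/w5.png',cv2.resize(c['img'][60:360,130:430,::-1],(600,600),interpolation=2))
E
```

```text
2250 [0.5845 0.3331] [0.049 0.05 ] 1.2 0.1908 [281. 254.]
   422 [0.5948 0.3491] [0.021 0.056] 56.0 0.0841 [289. 193.]
   72 [0.5577 0.3325] [0.019 0.005] 87.2 0.084 [254. 210.]
```

View pics/w5.png

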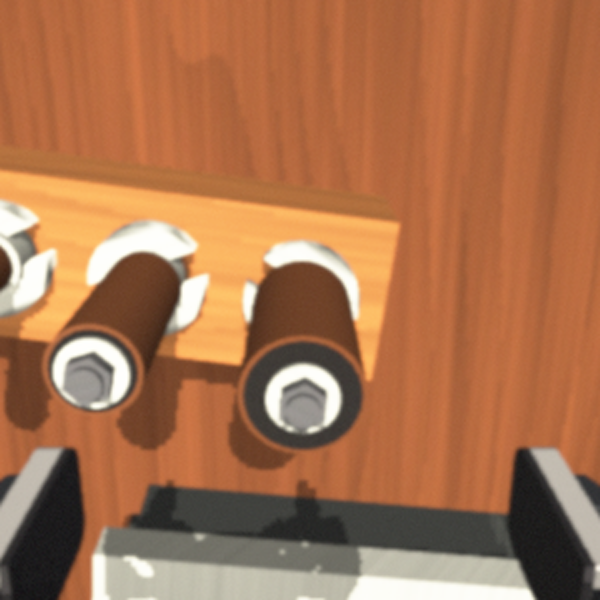

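The view shows the wide arbor's drum top at crop (302,395) and its flange, with one slot gap near (257,272). The other slot is hidden behind the drum. I'll get its angle from the depth points.

```bash
python3 - <<'E'
from h import *
z=np.load('w5.npz'); c={k:z[k] for k in z.files};P=cloud(c)
C=np.array([.5845,.3331])
m=(abs(P[...,0]-C[0])<.05)&(abs(P[...,1]-C[1])<.05)
p=P[m];d=p[:,:2]-C;r=np.hypot(*d.T);a=np.degrees(np.arctan2(d[:,1],d[:,0]))
h=(p[:,2]>.080)&(p[:,2]<.088)&(r<.034)&(r>.02)
print('flange r max',r[h].max(), 'angles', np.sort(a[h])[[0,-1]])
H,_=np.histogram(a[h]%360,np.arange(0,361,4));print([(i*4,int(n)) for i,n in enumerate(H) if n])
# circle fit of rim
from scipy.optimize import least_squares
hr=h&(r>.0285); q=p[hr][:,:2]
print(least_squares(lambda x:np.hypot(q[:,0]-x[0],q[:,1]-x[1])-.0295,C).x,hr.sum())
# slot edges
for lo,hi in((120,150),(150,200)):
    k=h&(a%360>lo)&(a%360<hi); print(lo,hi,k.sum())
E
```

```text
flange r max 0.030130635444257734 angles [-179.74123938  179.92883258]
[(0, 9), (4, 10), (8, 9), (12, 9), (16, 9), (20, 10), (24, 10), (28, 10), (32, 13), (36, 10), (40, 10), (44, 13), (48, 12), (52, 14), (56, 15), (60, 11), (64, 12), (68, 16), (72, 13), (76, 14), (80, 13), (84, 12), (88, 15), (92, 14), (96, 12), (100, 15), (104, 15), (108, 11), (112, 13), (116, 15), (120, 12), (124, 10), (128, 3), (160, 3), (164, 14), (168, 8), (172, 9), (176, 8), (180, 5), (184, 8), (188, 6), (192, 4), (196, 3), (200, 1), (340, 1), (344, 3), (348, 5), (352, 5), (356, 8)]
[0.58439638 0.33296977] 157
120 150 25
150 200 68
```

```bash
python3 - <<'E'
from h import *
plan(.5844,.333,.29,62.4)
z=np.load('w5.npz'); c={k:z[k] for k in z.files};P=cloud(c)
C=np.array([.5844,.333]);d=P[...,:2]-C;r=np.hypot(d[...,0],d[...,1]);h=(P[...,2]>.080)&(P[...,2]<.088)&(r<.031)&(r>.02)
d=d[h]
for f in range(140,153):
    n=np.array([-np.sin(np.radians(f)),np.cos(np.radians(f))]);x=np.array([n[1],-n[0]]);s=d@n;k=d@x>.01
    print(f,s[k&(s>0)].min().round(4),s[k&(s<0)].max().round(4))
E
```

```text
shift [-0.0455  0.0023  0.0422] turn [-6.00e-02 -1.00e-02 -6.23e+01] q6 0.4 F [-0.3 -0.4  0.2] t 12.0
140 0.0106 -0.006
141 0.0102 -0.0065
142 0.0099 -0.0069
143 0.0095 -0.0073
144 0.0091 -0.0077
145 0.0086 -0.0081
146 0.0082 -0.0085
147 0.0077 -0.0088
148 0.0072 -0.0092
149 0.0067 -0.0096
150 0.0063 -0.01
151 0.0058 -0.0103
152 0.0053 -0.0107
```

Call:
{"api": "servo_tool", "payload": {
  "series": "-1 -.0455 .0023 0 0 0 -62.3;-1 -.0455 .0023 .02 0 0 -62.3;-1 -.0455 .0023 .042 0 0 -62.3;-1 -.0455 .0023 .042 0 0 -62.3;-1 -.0455 .0023 .042 0 0 -62.3;-1 -.0455 .0023 .042 0 0 -62.3;-1 -.0455 .0023 .042 0 0 -62.3;-1 -.0455 .0023 .042 0 0 -62.3;-1 -.0455 .0023 .042 0 0 -62.3;-1 -.0455 .0023 .042 0 0 -62.3;-1 -.0455 .0023 .042 0 0 -62.3;-1 -.0455 .0023 .042 0 0 -62.3"
}}

```text
time_s: 13.03
eef_pos: [0.5845, 0.3331, 0.2909]
eef_rot: [-0.0, 0.24, 0.971, -0.0]
wrist_force: [-0.8, 0.5, 0.5]
opening: 0.998
grasp_force: 0.0
```

```bash
python3 - <<'E'
from h import *
plan(.5844,.333,.178,62.4)
E
```

```text
shift [ 1.000e-04 -1.000e-04  1.129e-01] turn [-0.   -0.   -0.22] q6 -0.74 F [-0.8  0.5  0.5] t 13.0
```

Call:
{"api": "servo_tool", "payload": {
  "series": "-1 0 0 .04 0 0 0;-1 0 0 .08 0 0 0;-1 0 0 .112 0 0 0;-1 0 0 .112 0 0 0;-1 0 0 .112 0 0 0;1 0 0 .112 0 0 0;1 0 0 .112 0 0 0;1 0 0 .112 0 0 0;1 0 0 .112 0 0 0;1 0 0 .112 0 0 0;1 0 0 .112 0 0 0"
}}

```text
time_s: 13.95
eef_pos: [0.5861, 0.3334, 0.1826]
eef_rot: [0.002, 0.239, 0.971, 0.001]
wrist_force: [-0.8, -1.5, 6.0]
opening: 0.572
grasp_force: 61.3
```

Call:
{"api": "servo_tool", "payload": {
  "series": "1 0 0 0 0 0 0;1 0 0 -.01 0 0 0;1 0 0 -.03 0 0 0;1 0 0 -.06 0 0 0;1 0 0 -.1 0 0 0;1 0 0 -.14 0 0 0;1 0 0 -.18 0 0 0;1 0 0 -.19 0 0 0;1 0 0 -.19 0 0 0;1 0 0 -.19 0 0 0"
}}

```text
time_s: 14.78
eef_pos: [0.584, 0.333, 0.3671]
eef_rot: [-0.001, 0.239, 0.971, -0.001]
wrist_force: [0.2, -0.4, -9.6]
opening: 0.567
grasp_force: 64.5
```

```bash
python3 - <<'E'
from h import *
plan(.5936,.0270,.37,122.0)
E
```

```text
shift [-0.1507 -0.2664 -0.0027] turn [-3.00e-02 -1.20e-01 -5.97e+01] q6 -0.75 F [ 0.2 -0.4 -9.6] t 14.8
```

Call:
{"api": "servo_tool", "payload": {
  "series": "1 -.0 -.0 -.01 0 0 0;1 -.1507 -.2664 -.012 0 0 -59.7;1 -.1507 -.2664 -.012 0 0 -59.7;1 -.1507 -.2664 -.012 0 0 -59.7;1 -.1507 -.2664 -.012 0 0 -59.7;1 -.1507 -.2664 -.012 0 0 -59.7;1 -.1507 -.2664 -.012 0 0 -59.7;1 -.1507 -.2664 -.012 0 0 -59.7;1 -.1507 -.2664 -.012 0 0 -59.7;1 -.1507 -.2664 -.012 0 0 -59.7;1 -.1507 -.2664 -.012 0 0 -59.7;1 -.1507 -.2664 -.012 0 0 -59.7"
}}

```text
time_s: 15.78
eef_pos: [0.5934, 0.0273, 0.3785]
eef_rot: [-0.002, -0.274, 0.962, 0.001]
wrist_force: [0.2, 0.3, -8.1]
opening: 0.573
grasp_force: 66.1
```

Call:
{"api": "servo_tool", "payload": {
  "series": "1 0 0 0 0 0 0;1 0 0 0 0 0 0;1 0 0 0 0 0 0"
}}

```text
time_s: 16.03
eef_pos: [0.594, 0.0284, 0.3806]
eef_rot: [-0.0, -0.276, 0.961, 0.0]
wrist_force: [-0.6, 0.3, -7.5]
opening: 0.571
grasp_force: 66.1
```

```bash
python3 - <<'E'
from h import *
o=ctrl.get_obs()
c=cam('wrist'); np.savez('w6.npz',**c);P=cloud(c);save(c,'w6')
plan(.5936,.0270,.20,122.0); print(o['eef_pos'])
for lo,hi in ((.0835,.096),):comps(P,lo,hi,20,(.55,.64,-.02,.07))
for n in('top','scene'): 
    print(n);c=cam(n); np.savez(n+'2.npz',**c);Q=cloud(c);comps(Q,.0835,.096,10,(.55,.64,-.02,.07));comps(Q,.27,.29,20,(.55,.64,-.02,.07))
z=o['eef_pos'][2]-.113+.014; C=o['eef_pos'][:2]
for dz in np.arange(-.012,.013,.004):
    h=abs(P[...,2]-z-dz)<.002; d=P[...,:2]-C; r=np.hypot(d[...,0],d[...,1]); k=h&(r<.035)&(r>.022); print(round(z+dz,4),k.sum(), r[k].max().round(4) if k.any() else '')
E
```

```text
shift [ 0.001  -0.0009  0.1808] turn [ 0.02 -0.01  0.04] q6 -2.28 F [-0.3 -0.1 -8.2] t 16.1
[0.59399594 0.02835105 0.38060384]
   155 [0.5697 0.0146] [0.013 0.013] 23.8 0.0896 [279. 133.]
   28 [0.5722 0.0659] [0.019 0.001] 29.0 0.0905 [317. 162.]
   56 [ 0.6262 -0.0043] [0.034 0.003] 45.8 0.0893 [238. 170.]
   57 [0.6169 0.0369] [0.008 0.012] 31.1 0.0888 [273. 179.]
top
   31 [0.5698 0.0166] [0.016 0.012] 27.7 0.0892 [262. 216.]
   50 [0.586  0.0025] [0.008 0.033] 74.2 0.2813 [268. 199.]
   56 [0.5693 0.0387] [0.034 0.009] 65.2 0.282 [249. 207.]
scene
   71 [0.5615 0.0549] [0.046 0.01 ] 50.7 0.0897 [282. 200.]
   19 [0.5558 0.0029] [0.003 0.026] 30.6 0.0903 [261. 208.]
   38 [0.5708 0.0133] [0.013 0.011] 27.5 0.0888 [268. 211.]
   38 [0.6201 0.0372] [0.013 0.011] 22.2 0.0891 [290. 220.]
   343 [0.6037 0.0209] [0.059 0.038] 63.2 0.2794 [281. 150.]
0.2696 57 0.0317
0.2736 90 0.0318
0.2776 88 0.0317
0.2816 1102 0.0318
0.2856 21 0.0314
0.2896 105 0.0268
0.2936 149 0.0271
```

View pics/w6.png

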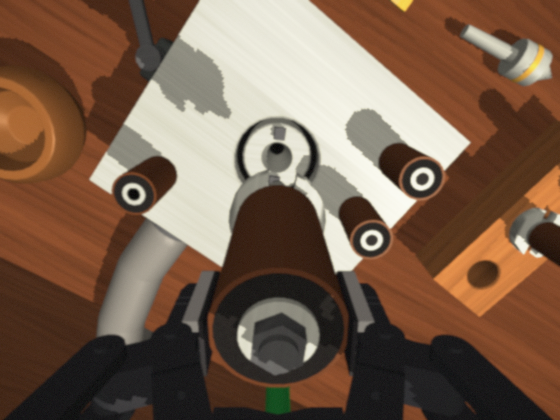

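The view shows both dogs at (279,133) and (273,180), and the held wide arbor's flange slot at about (280,180).

```bash
cat > fl.py <<'E'
from h import *
from scipy.optimize import least_squares
import sys
def fl(name,z,C,f0):
    d0=np.load(name); c={k:d0[k] for k in d0.files};P=cloud(c)
    C=np.array(C); f0=np.radians(f0)
    h=(abs(P[...,2]-z)<.0025)
    p=P[h][:,:2]; 
    for _ in range(3):
        r=np.hypot(*(p-C).T); q=p[(r>.028)&(r<.0325)]
        C=least_squares(lambda x:np.hypot(*(q-x).T)-.0298,C,loss='soft_l1',f_scale=.0005).x
    d=p-C;r=np.hypot(*d.T);d=d[(r<.031)&(r>.02)]
    best=None
    for f in np.arange(f0-.15,f0+.15,.005):
        n=np.array([-np.sin(f),np.cos(f)]);x=np.array([np.cos(f),np.sin(f)]);s=d@n;k=d@x>.01
        if not(k&(s>0)).any() or not(k&(s<0)).any(): continue
        a,b=np.percentile(s[k&(s>0)],3),np.percentile(s[k&(s<0)],97)
        if best is None or abs(a+b)<best[0]: best=(abs(a+b),np.degrees(f),a,b)
    print('flange',C.round(4),len(q),'slot',np.round(best,4))
E
python3 - <<'E'
from fl import *
fl('w6.npz',.2816,(.594,.0284),205.4)
E
```

```text
flange [0.5945 0.0279] 643 slot [ 0.000000e+00  2.062594e+02  9.100000e-03 -9.100000e-03]
```

Call:
{"api": "servo_tool", "payload": {
  "series": "1 .0007 -.0012 .03 0 0 .5;1 .0007 -.0012 .07 0 0 .5;1 .0007 -.0012 .1 0 0 .5;1 .0007 -.0012 .125 0 0 .5;1 .0007 -.0012 .145 0 0 .5;1 .0007 -.0012 .16 0 0 .5;1 .0007 -.0012 .165 0 0 .5;1 .0007 -.0012 .165 0 0 .5;1 .0007 -.0012 .165 0 0 .5;1 .0007 -.0012 .165 0 0 .5"
}}

```text
time_s: 17.02
eef_pos: [0.5953, 0.0257, 0.2178]
eef_rot: [0.001, -0.271, 0.962, -0.001]
wrist_force: [-0.0, 0.3, -7.7]
opening: 0.571
grasp_force: 65.9
```

```bash
python3 - <<'E'
from fl import *
o=ctrl.get_obs();print(o['eef_pos'],o['wrist_force'])
c=cam('wrist'); np.savez('w7.npz',**c)
fl('w7.npz',o['eef_pos'][2]-.099,(.5945,.0267),205.5)
P=cloud(c); comps(P,.0835,.096,20,(.55,.64,-.02,.07))
E
```

```text
[0.59529588 0.02573292 0.21783648] [-0.03843594  0.26495818 -7.70568663]
flange [0.5959 0.0254] 630 slot [ 0.000000e+00  2.063594e+02  9.000000e-03 -9.000000e-03]
   407 [0.5696 0.0148] [0.013 0.013] 25.4 0.0895 [284. 167.]
   125 [0.5678 0.0622] [0.03  0.003] 36.0 0.09 [345. 205.]
   247 [ 0.6216 -0.007 ] [0.044 0.006] 39.0 0.0898 [219. 221.]
```

Call:
{"api": "servo_tool", "payload": {
  "series": "1 .0005 .0015 0 0 0 .6;1 .0005 .0015 .003 0 0 .6;1 .0005 .0015 .006 0 0 .6;1 .0005 .0015 .01 0 0 .6;1 .0005 .0015 .01 0 0 .6;1 .0005 .0015 .01 0 0 .6"
}}

```text
time_s: 17.57
eef_pos: [0.5928, 0.0269, 0.2054]
eef_rot: [-0.0, -0.266, 0.964, 0.0]
wrist_force: [0.9, 0.7, -7.5]
opening: 0.569
grasp_force: 66.1
```

Call:
{"api": "servo_tool", "payload": {
  "series": "1 0 0 .003 0 0 0;1 0 0 .006 0 0 0;1 0 0 .006 0 0 0;1 0 0 .006 0 0 0"
}}

```text
time_s: 17.9
eef_pos: [0.593, 0.027, 0.1997]
eef_rot: [0.0, -0.266, 0.964, 0.0]
wrist_force: [1.2, 1.1, -8.3]
opening: 0.571
grasp_force: 66.1
```

Call:
{"api": "servo_tool", "payload": {
  "series": "1 0 0 .002 0 0 0;1 0 0 .004 0 0 0;1 0 0 .004 0 0 0;1 0 0 .004 0 0 0"
}}

```text
time_s: 18.23
eef_pos: [0.5932, 0.0269, 0.1959]
eef_rot: [0.0, -0.266, 0.964, 0.0]
wrist_force: [2.2, 0.7, -8.4]
opening: 0.567
grasp_force: 66.3
```

Call:
{"api": "servo_tool", "payload": {
  "series": "1 0 0 .001 0 0 0;1 0 0 .002 0 0 0;1 0 0 .002 0 0 0;1 0 0 .002 0 0 0"
}}

```text
time_s: 18.57
eef_pos: [0.5933, 0.0269, 0.1942]
eef_rot: [0.0, -0.266, 0.964, -0.0]
wrist_force: [2.5, 2.1, -6.2]
opening: 0.567
grasp_force: 66.2
```

Call:
{"api": "servo_tool", "payload": {
  "series": "1 0 0 .001 0 0 0;1 0 0 .001 0 0 0;1 0 0 .001 0 0 0"
}}

```text
time_s: 18.82
eef_pos: [0.5933, 0.0269, 0.1932]
eef_rot: [0.0, -0.266, 0.964, -0.0]
wrist_force: [2.8, 2.5, -5.5]
opening: 0.568
grasp_force: 66.3
```

Call:
{"api": "servo_tool", "payload": {
  "series": "1 -.0008 0 .0005 0 0 0;1 -.0008 0 .001 0 0 0;1 -.0008 0 .001 0 0 0"
}}

```text
time_s: 19.07
eef_pos: [0.594, 0.0272, 0.1928]
eef_rot: [0.0, -0.266, 0.964, -0.0]
wrist_force: [1.6, 2.4, 1.6]
opening: 0.567
grasp_force: 67.1
```

```bash
python3 - <<'E'
from fl import *
o=ctrl.get_obs();print(o['eef_pos'],o['wrist_force'])
c=cam('wrist'); np.savez('w8.npz',**c);P=cloud(c)
d=P[...,:2]-np.array([.5945,.0265]);r=np.hypot(d[...,0],d[...,1]); k=(r<.029)&(r>.0255)&(P[...,2]<.11)&(P[...,2]>.085);z=P[...,2][k]
print(np.percentile(z,[5,25,50,75,95]),k.sum())
k=(r<.15)&(r>.06)&(abs(P[...,2]-.1)<.004);print('table',np.median(P[...,2][k]))
E
```

```text
[0.59398927 0.02724623 0.19280442] [1.57671566 2.42994584 1.58383439]
[0.08990995 0.093925   0.09457729 0.09599723 0.10818922] 1035
table 0.10037968016397211
```

Call:
{"api": "servo_tool", "payload": {
  "series": ".4 0 0 0 0 0 0;-1 0 0 0 0 0 0;-1 0 0 0 0 0 0;-1 0 0 0 0 0 0;-1 0 0 0 0 0 0;-1 0 0 0 0 0 0;-1 0 0 -.04 0 0 0;-1 0 0 -.08 0 0 0;-1 0 0 -.11 0 0 0;-1 0 0 -.11 0 0 0;-1 0 0 -.11 0 0 0"
}}

```text
time_s: 20.03
eef_pos: [0.5949, 0.027, 0.3047]
eef_rot: [0.002, -0.266, 0.964, -0.001]
wrist_force: [0.3, -0.6, -0.5]
opening: 1.001
grasp_force: 0.0
```

```bash
python3 - <<'E'
from fl import *
o=ctrl.get_obs();print(o['eef_pos'])
c=cam('wrist'); np.savez('w8.npz',**c);P=cloud(c);save(c,'w8')
d=P[...,:2]-np.array([.5945,.0265]);r=np.hypot(d[...,0],d[...,1]); k=(r<.029)&(r>.0255)&(P[...,2]<.11)&(P[...,2]>.085);z=P[...,2][k]
print(np.percentile(z,[5,25,50,75,95]),k.sum())
k=(r<.15)&(r>.06)&(abs(P[...,2]-.1)<.004);print('table',np.median(P[...,2][k]))
fl('w8.npz',.0944,(.5945,.0265),205.5); comps(P,.19,.205,50,(.55,.64,-.02,.07))
plan(.514,-.20,.26,40.5); plan(.514,-.2,.26,-49.5)
E
```

```text
[0.59485933 0.02699613 0.30474597]
[0.09006007 0.09376522 0.09438513 0.09508974 0.10645903] 437
table 0.10035736461168099
flange [0.5954 0.027 ] 302 slot [ 0.000000e+00  2.046406e+02  9.000000e-03 -9.100000e-03]
   4118 [0.5937 0.0261] [0.05 0.05] 39.3 0.2009 [278. 212.]
shift [ 0.1852 -0.1539  0.0424] turn [-1.00e-02  8.00e-02  8.04e+01] q6 -2.26 F [-0.6 -0.5 -1. ] t 20.1
shift [ 0.1852 -0.1539  0.0424] turn [-0.05  0.04 -9.6 ] q6 -2.26 F [-0.6 -0.5 -1. ] t 20.1
```

Call:
{"api": "servo_tool", "payload": {
  "series": "-1 .1852 -.1539 0 0 0 40;-1 .1852 -.1539 .02 0 0 80.4;-1 .1852 -.1539 .04 0 0 80.4;-1 .1852 -.1539 .04 0 0 80.4;-1 .1852 -.1539 .04 0 0 80.4;-1 .1852 -.1539 .04 0 0 80.4;-1 .1852 -.1539 .04 0 0 80.4;-1 .1852 -.1539 .04 0 0 80.4;-1 .1852 -.1539 .04 0 0 80.4;-1 .1852 -.1539 .04 0 0 80.4;-1 .1852 -.1539 .04 0 0 80.4;-1 .1852 -.1539 .04 0 0 80.4"
}}

```text
time_s: 21.08
eef_pos: [0.5127, -0.1994, 0.2595]
eef_rot: [-0.002, 0.422, 0.907, 0.0]
wrist_force: [-0.4, -0.7, -0.4]
opening: 1.001
grasp_force: 0.0
```

Call:
{"api": "servo_tool", "payload": {
  "series": "-1 0 0 0 0 0 0;-1 0 0 0 0 0 0;-1 0 0 0 0 0 0"
}}

```text
time_s: 21.33
eef_pos: [0.5133, -0.1996, 0.2609]
eef_rot: [-0.001, 0.418, 0.908, 0.0]
wrist_force: [0.5, 0.2, -0.4]
opening: 1.003
grasp_force: 0.0
```

```bash
python3 - <<'E'
from h import *
plan(.5143,-.2003,.123,40.5)
c=cam('wrist');comps(cloud(c),.124,.136,40,(.45,.6,-.27,-.1))
E
```

```text
shift [-0.0014  0.0004  0.1379] turn [-0.03 -0.11  0.08] q6 -1.29 F [ 0.5  0.2 -0.4] t 21.3
   648 [ 0.5133 -0.1994] [0.021 0.02 ] 34.3 0.1288 [278. 204.]
```

Call:
{"api": "servo_tool", "payload": {
  "series": "-1 -.0005 .0003 .04 0 0 0;-1 -.0005 .0003 .08 0 0 0;-1 -.0005 .0003 .12 0 0 0;-1 -.0005 .0003 .137 0 0 0;-1 -.0005 .0003 .137 0 0 0;1 -.0005 .0003 .137 0 0 0;1 -.0005 .0003 .137 0 0 0;1 -.0005 .0003 .137 0 0 0;1 -.0005 .0003 .137 0 0 0;1 -.0005 .0003 .137 0 0 0;1 -.0005 .0003 .137 0 0 0;1 -.0005 .0003 .137 0 0 0"
}}

```text
time_s: 22.38
eef_pos: [0.5148, -0.2009, 0.1267]
eef_rot: [0.001, 0.419, 0.908, -0.001]
wrist_force: [-2.5, -0.8, 6.5]
opening: 0.238
grasp_force: 58.4
```

```bash
python3 - <<'E'
from h import *
o=ctrl.get_obs(); p=o['eef_pos'];q=np.array(o['eef_rot']);A=R.from_quat(q[[1,2,3,0]])
c=np.array([.5782,-.1476]);v=p[:2]-c;print(np.hypot(*v),np.degrees(np.arctan2(v[1],v[0]))+360-174.7)
for d in list(range(6,43,6))+[45]:
    a=-np.radians(d);w=np.r_[[np.cos(a)*v[0]-np.sin(a)*v[1],np.sin(a)*v[0]+np.cos(a)*v[1]]-v,0];print(d,A.inv().apply(w).round(4))
E
```

```text
0.08283912362035029 45.389331218533556
6 [ 0.0087  0.0005 -0.    ]
12 [ 0.0172  0.0019 -0.    ]
18 [ 0.0256  0.0042 -0.0001]
24 [ 0.0336  0.0074 -0.0001]
30 [ 0.0413  0.0114 -0.0001]
36 [ 0.0486  0.0162 -0.0001]
42 [ 0.0553  0.0217 -0.0001]
45 [ 0.0584  0.0247 -0.0001]
```

Call:
{"api": "servo_tool", "payload": {
  "series": "1 .0089 .0005 0 0 0 6;1 .0177 .0019 0 0 0 12;1 .0263 .0043 0 0 0 18;1 .0345 .0075 0 0 0 24;1 .0424 .0116 0 0 0 30;1 .0498 .0165 0 0 0 36;1 .0567 .0222 0 0 0 42;1 .06 .0253 0 0 0 45;1 .0615 .0268 0 0 0 46.4;1 .0615 .0268 0 0 0 46.4;1 .0615 .0268 0 0 0 46.4"
}}

```text
time_s: 23.3
eef_pos: [0.4936, -0.138, 0.1266]
eef_rot: [0.001, 0.742, 0.67, -0.002]
wrist_force: [-12.6, -7.3, 11.7]
opening: 0.235
grasp_force: 61.0
```

Call:
{"api": "servo_tool", "payload": {
  "series": "1 .002 0 0 0 0 0;1 .003 0 0 0 0 0;1 .003 0 0 0 0 0"
}}

```text
time_s: 23.55
eef_pos: [0.4936, -0.1378, 0.1267]
eef_rot: [0.002, 0.742, 0.67, -0.004]
wrist_force: [-14.8, -18.9, 8.6]
opening: 0.237
grasp_force: 60.7
```

Call:
{"api": "servo_tool", "payload": {
  "series": "1 0 0 0 0 0 0;-1 0 0 0 0 0 0;-1 0 0 0 0 0 0;-1 0 0 0 0 0 0;-1 0 0 0 0 0 0;-1 0 0 -.04 0 0 0;-1 0 0 -.08 0 0 0;-1 0 0 -.12 0 0 0;-1 0 0 -.155 0 0 0;-1 0 0 -.155 0 0 0;-1 0 0 -.155 0 0 0"
}}

```text
time_s: 24.47
eef_pos: [0.4965, -0.1331, 0.2827]
eef_rot: [0.003, 0.742, 0.67, 0.001]
wrist_force: [-0.5, -0.4, -0.1]
opening: 1.001
grasp_force: 0.0
```

```bash
python3 - <<'E'
from h import *
c=cam('wrist');P=cloud(c);np.savez('w9.npz',**c);comps(P,.124,.136,40,(.45,.6,-.27,-.1))
for n in('top','scene'):
    c=cam(n);Q=cloud(c);print(n);comps(Q,.165,.185,100,(.45,.75,-.15,.2));comps(Q,.036,.052,60,(.3,.65,-.47,-.25))
plan(.6735,-.074,.29,84.7)
E
```

```text
554 [ 0.4939 -0.1361] [0.02  0.021] 42.3 0.1288 [273. 198.]
top
   257 [0.6851 0.1228] [0.039 0.039] 42.2 0.1751 [216. 161.]
   253 [ 0.6729 -0.073 ] [0.04  0.037] 0.6 0.1748 [302. 168.]
   260 [0.596  0.1335] [0.039 0.038] 2.8 0.1751 [209. 200.]
   264 [0.5245 0.1366] [0.039 0.039] 42.7 0.175 [207. 231.]
   98 [ 0.5729 -0.4015] [0.082 0.024] 68.4 0.0441 [427. 221.]
scene
   216 [0.5267 0.1358] [0.039 0.041] 22.4 0.174 [302. 152.]
   248 [0.5979 0.133 ] [0.039 0.041] 12.8 0.1741 [321. 170.]
   167 [0.6074 0.0173] [0.047 0.02 ] 56.0 0.1752 [280. 192.]
   285 [0.6872 0.1208] [0.039 0.04 ] 13.8 0.1744 [346. 195.]
   361 [ 0.6746 -0.0749] [0.04 0.04] 8.1 0.1747 [261. 233.]
   1940 [ 0.4741 -0.362 ] [0.142 0.213] 85.8 0.0419 [ 90. 278.]
shift [ 0.0763  0.1722 -0.0121] turn [-1.700e-01  6.000e-02  8.942e+01] q6 -0.39 F [-0.  -0.4 -0.5] t 24.6
```

```bash
python3 - <<'E'
from h import *
z=np.load('w9.npz'); c={k:z[k] for k in z.files};comps(cloud(c),.036,.052,60,(.3,.65,-.47,-.25))
plan(.6737,-.074,.28,40)
E
```

```text
6207 [ 0.4732 -0.3614] [0.144 0.21 ] 85.9 0.0418 [277. 355.]
shift [ 0.0763  0.1724 -0.0021] turn [ -0.11  -0.13 -45.88] q6 -0.39 F [-0.  -0.4 -0.5] t 24.6
```

Call:
{"api": "servo_tool", "payload": {
  "series": "-1 .0763 .1724 -.002 0 0 -45.9;-1 .0763 .1724 -.002 0 0 -45.9;-1 .0763 .1724 -.002 0 0 -45.9;-1 .0763 .1724 -.002 0 0 -45.9;-1 .0763 .1724 -.002 0 0 -45.9;-1 .0763 .1724 -.002 0 0 -45.9;-1 .0763 .1724 -.002 0 0 -45.9;-1 .0763 .1724 -.002 0 0 -45.9;-1 .0763 .1724 -.002 0 0 -45.9;-1 .0763 .1724 -.002 0 0 -45.9"
}}

```text
time_s: 25.45
eef_pos: [0.6739, -0.0747, 0.2807]
eef_rot: [-0.001, 0.424, 0.906, -0.0]
wrist_force: [-0.8, 0.8, 0.5]
opening: 1.0
grasp_force: 0.0
```

```bash
python3 - <<'E'
from h import *
plan(.6737,-.074,.166,40)
c=cam('wrist');comps(cloud(c),.171,.179,200)
E
```

```text
shift [0.0005 0.0005 0.1147] turn [-0.06 -0.1  -0.11] q6 -0.98 F [-0.8  0.8  0.5] t 25.4
   3012 [ 0.6737 -0.074 ] [0.04 0.04] 60.7 0.1756 [278. 217.]
```

Exactly over it. I'll descend, grip and lift.

Call:
{"api": "servo_tool", "payload": {
  "series": "-1 .0005 .0005 .04 0 0 0;-1 .0005 .0005 .08 0 0 0;-1 .0005 .0005 .114 0 0 0;-1 .0005 .0005 .114 0 0 0;-1 .0005 .0005 .114 0 0 0;1 .0005 .0005 .114 0 0 0;1 .0005 .0005 .114 0 0 0;1 .0005 .0005 .114 0 0 0;1 .0005 .0005 .114 0 0 0;1 .0005 .0005 .114 0 0 0;1 .0005 .0005 .114 0 0 0"
}}

```text
time_s: 26.42
eef_pos: [0.6758, -0.0746, 0.171]
eef_rot: [0.002, 0.423, 0.906, 0.0]
wrist_force: [-1.2, -0.4, 5.9]
opening: 0.452
grasp_force: 59.8
```

Call:
{"api": "servo_tool", "payload": {
  "series": "1 0 0 -.02 0 0 0;1 0 0 -.06 0 0 0;1 0 0 -.1 0 0 0;1 0 0 -.13 0 0 0;1 0 0 -.13 0 0 0"
}}

```text
time_s: 26.83
eef_pos: [0.6778, -0.0749, 0.3086]
eef_rot: [0.008, 0.423, 0.906, 0.001]
wrist_force: [0.0, 0.0, -0.3]
opening: 0.448
grasp_force: 60.4
```

```bash
python3 - <<'E'
from h import *
plan(.5434,-.3325,.22,-4.1)
E
```

```text
shift [-0.1098 -0.2693  0.0877] turn [ 0.74  0.5  44.11] q6 -0.98 F [ 0.   0.  -0.3] t 26.8
```

Call:
{"api": "servo_tool", "payload": {
  "series": "1 -.1098 -.2693 0 0 0 44.1;1 -.1098 -.2693 0 0 0 44.1;1 -.1098 -.2693 0 0 0 44.1;1 -.1098 -.2693 0 0 0 44.1;1 -.1098 -.2693 .02 0 0 44.1;1 -.1098 -.2693 .05 0 0 44.1;1 -.1098 -.2693 .085 0 0 44.1;1 -.1098 -.2693 .085 0 0 44.1;1 -.1098 -.2693 .085 0 0 44.1;1 -.1098 -.2693 .085 0 0 44.1;1 -.1098 -.2693 .085 0 0 44.1;1 -.1098 -.2693 .085 0 0 44.1"
}}

```text
time_s: 27.83
eef_pos: [0.5402, -0.331, 0.2151]
eef_rot: [0.002, 0.732, 0.682, 0.0]
wrist_force: [0.6, 0.1, -0.5]
opening: 0.454
grasp_force: 60.7
```

```bash
cat > crate.py <<'E'
from h import *
for n in('scene','wrist'):
    print(n);comps(cloud(cam(n)),.036,.052,200,(.3,.65,-.5,-.25))
E
python3 crate.py; python3 - <<'E'
from h import *
plan(.5434,-.3325,.078,-4.1)
E
```

```text
scene
   1726 [ 0.4742 -0.3618] [0.142 0.213] 85.8 0.042 [ 90. 283.]
wrist
   9312 [ 0.4738 -0.3614] [0.142 0.21 ] 86.0 0.0424 [172. 209.]
shift [-0.0012  0.003   0.137 ] turn [0.15 0.11 0.1 ] q6 -0.67 F [-0.6  0.1 -0.4] t 27.9
```

Call:
{"api": "servo_tool", "payload": {
  "series": "1 -.0012 .003 .03 0 0 0;1 -.0012 .003 .07 0 0 0;1 -.0012 .003 .1 0 0 0;1 -.0012 .003 .12 0 0 0;1 -.0012 .003 .13 0 0 0;1 -.0012 .003 .136 0 0 0;1 -.0012 .003 .136 0 0 0;1 -.0012 .003 .136 0 0 0"
}}

```text
time_s: 28.6
eef_pos: [0.5431, -0.3333, 0.079]
eef_rot: [0.002, 0.732, 0.682, 0.0]
wrist_force: [0.4, -1.1, -1.1]
opening: 0.451
grasp_force: 60.8
```

Call:
{"api": "servo_tool", "payload": {
  "series": "1 0 0 .003 0 0 0;1 0 0 .005 0 0 0;1 0 0 .005 0 0 0"
}}

```text
time_s: 28.85
eef_pos: [0.5434, -0.3341, 0.0768]
eef_rot: [0.002, 0.732, 0.682, 0.0]
wrist_force: [-6.6, 4.9, 19.6]
opening: 0.454
grasp_force: 62.9
```

Call:
{"api": "servo_tool", "payload": {
  "series": "0 0 0 0 0 0 0;0 0 0 0 0 0 0;-1 0 0 0 0 0 0;-1 0 0 0 0 0 0;-1 0 0 -.03 0 0 0;-1 0 0 -.07 0 0 0;-1 0 0 -.11 0 0 0;-1 0 0 -.15 0 0 0;-1 0 0 -.19 0 0 0;-1 0 0 -.2 0 0 0;-1 0 0 -.2 0 0 0;-1 0 0 -.2 0 0 0"
}}

```text
time_s: 29.85
eef_pos: [0.5418, -0.3328, 0.2723]
eef_rot: [0.001, 0.732, 0.681, 0.0]
wrist_force: [0.3, 0.6, -0.1]
opening: 0.999
grasp_force: 0.0
```

```bash
python3 - <<'E'
from h import *
plan(.526,.1355,.285,40)
print(ctrl.get_obs()['eef_pos'])
c=cam('wrist');P=cloud(c);comps(P,.076,.088,200,(.3,.65,-.5,-.25))
plan(.686,.122,.285,40)
E
```

```text
shift [ 0.466  -0.0492 -0.0131] turn [ 3.00e-02  6.00e-02 -4.41e+01] q6 -0.67 F [ 0.3  0.6 -0.1] t 29.9
[ 0.54181148 -0.33279771  0.27226635]
   1744 [ 0.5676 -0.3354] [0.04  0.039] 88.5 0.0827 [308. 183.]
shift [ 0.4635  0.1119 -0.0141] turn [ -0.06  -0.1  -44.1 ] q6 -0.67 F [-0.6 -0.2 -0.7] t 29.9
```

```bash
python3 - <<'E'
from h import *
c=cam('wrist');P=cloud(c);save(c,'w10');comps(P,.036,.052,200,(.3,.7,-.5,-.2));comps(P,.07,.085,200,(.3,.7,-.5,-.25))
c=cam('scene');P=cloud(c);comps(P,.036,.052,200,(.3,.7,-.5,-.2))
E
```

```text
8444 [ 0.5049 -0.3673] [0.142 0.211] 86.4 0.0423 [241. 206.]
   823 [ 0.6775 -0.2749] [0.012 0.062] 40.6 0.0791 [441.  99.]
   1230 [ 0.5588 -0.3285] [0.041 0.033] 42.3 0.0824 [296. 177.]
   2009 [ 0.5053 -0.3676] [0.142 0.213] 86.4 0.042 [ 91. 291.]
```

View pics/w10.png

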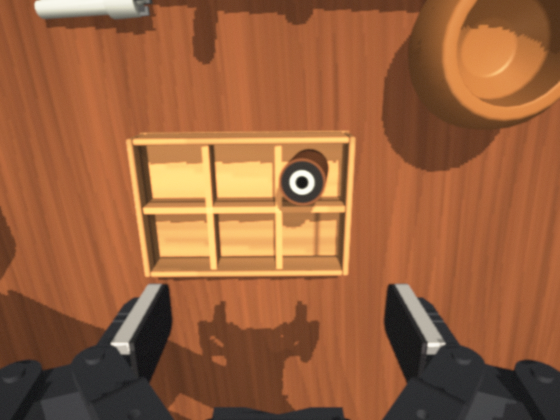

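The wrist view shows that the crate was knocked about 32 mm towards +x. The bobbin is in its right-upper cell, top at (302,182). I'll check whether it has settled.

```bash
python3 - <<'E'
from h import *
for i in range(3):
    c=cam('wrist');P=cloud(c)
    k=(abs(P[...,0]-.57)<.04)&(abs(P[...,1]+.335)<.04)&(P[...,2]>.06)
    p=P[k]; A=np.c_[p[:,:2]-p[:,:2].mean(0),np.ones(len(p))]
    top=p[p[:,2]>p[:,2].max()-.012]; B=np.c_[top[:,:2]-top[:,:2].mean(0),np.ones(len(top))]
    print(ctrl.get_obs()['time_s'],p[:,2].max(),np.linalg.lstsq(B,top[:,2],rcond=None)[0].round(3),top.mean(0).round(4),len(top))
    comps(P,.036,.052,200,(.3,.7,-.5,-.2))
E
```

```text
30.05 0.32815318637416135 [0.017 0.604 0.321] [ 0.5708 -0.3202  0.321 ] 4334
   8438 [ 0.5048 -0.3673] [0.142 0.21 ] 86.4 0.0423 [241. 207.]
30.1 0.3283134278765027 [0.017 0.607 0.321] [ 0.5709 -0.3203  0.3212] 4327
   8272 [ 0.505  -0.3673] [0.142 0.21 ] 86.4 0.0424 [239. 207.]
   213 [ 0.5706 -0.328 ] [0.038 0.015] 22.4 0.0444 [308. 165.]
30.15 0.32843290152815574 [0.017 0.606 0.321] [ 0.5711 -0.3204  0.3215] 4371
   8319 [ 0.5048 -0.3674] [0.142 0.21 ] 86.4 0.0424 [240. 207.]
```

```bash
python3 - <<'E'
from h import *
for i in range(4):
    c=cam('wrist');P=cloud(c)
    k=(abs(P[...,0]-.57)<.05)&(abs(P[...,1]+.335)<.05)&(P[...,2]>.055)&(P[...,2]<.1)
    p=P[k]; top=p[p[:,2]>p[:,2].max()-.01]; B=np.c_[top[:,:2]-top[:,:2].mean(0),np.ones(len(top))]
    print(ctrl.get_obs()['time_s'],p[:,2].max(),np.linalg.lstsq(B,top[:,2],rcond=None)[0].round(3),top.mean(0).round(4),len(top))
E
```

```text
30.2 0.08594505736482855 [ 0.036 -0.064  0.083] [ 0.57   -0.3325  0.0827] 1780
30.25 0.08494141780757802 [ 0.018 -0.046  0.082] [ 0.5716 -0.3344  0.0821] 1761
30.3 0.08561325340224735 [-0.008  0.012  0.082] [ 0.5739 -0.3395  0.0823] 1738
30.35 0.08466527694638937 [ 0.014 -0.045  0.082] [ 0.5723 -0.3346  0.0819] 1762
```

The bobbin is rocking to rest, upright in its cell. The crate is now at (0.505, -0.367), yaw -3.6°. Next is bobbin A.

Call:
{"api": "servo_tool", "payload": {
  "series": "-1 .466 -.0492 -.013 0 0 -44.1;-1 .466 -.0492 -.013 0 0 -44.1;-1 .466 -.0492 -.013 0 0 -44.1;-1 .466 -.0492 -.013 0 0 -44.1;-1 .466 -.0492 -.013 0 0 -44.1;-1 .466 -.0492 -.013 0 0 -44.1;-1 .466 -.0492 -.013 0 0 -44.1;-1 .466 -.0492 -.013 0 0 -44.1;-1 .466 -.0492 -.013 0 0 -44.1;-1 .466 -.0492 -.013 0 0 -44.1;-1 .466 -.0492 -.013 0 0 -44.1;-1 .466 -.0492 -.013 0 0 -44.1"
}}

```text
time_s: 31.35
eef_pos: [0.5251, 0.1409, 0.2855]
eef_rot: [-0.0, 0.421, 0.907, 0.001]
wrist_force: [0.3, -0.3, 0.3]
opening: 0.998
grasp_force: 0.0
```

Call:
{"api": "servo_tool", "payload": {
  "series": "-1 0 0 0 0 0 0;-1 0 0 0 0 0 0;-1 0 0 0 0 0 0;-1 0 0 0 0 0 0"
}}

```text
time_s: 31.68
eef_pos: [0.5262, 0.1341, 0.2849]
eef_rot: [-0.0, 0.424, 0.906, -0.0]
wrist_force: [-0.6, 0.3, -0.1]
opening: 1.0
grasp_force: 0.0
```

```bash
python3 - <<'E'
from h import *
plan(.526,.1355,.168,40)
c=cam('wrist');comps(cloud(c),.171,.179,200,(.4,.75,.08,.2))
E
```

```text
shift [0.0012 0.0008 0.1169] turn [-0.02  0.01 -0.12] q6 -0.66 F [-0.6  0.3 -0.1] t 31.7
   2924 [0.526  0.1362] [0.039 0.04 ] 38.0 0.1756 [279. 213.]
   2505 [0.5967 0.1335] [0.04 0.04] 37.8 0.1755 [356. 278.]
```

Call:
{"api": "servo_tool", "payload": {
  "series": "-1 .0012 .001 .04 0 0 0;-1 .0012 .001 .08 0 0 0;-1 .0012 .001 .115 0 0 0;-1 .0012 .001 .115 0 0 0;-1 .0012 .001 .115 0 0 0;1 .0012 .001 .115 0 0 0;1 .0012 .001 .115 0 0 0;1 .0012 .001 .115 0 0 0;1 .0012 .001 .115 0 0 0;1 .0012 .001 .115 0 0 0;1 .0012 .001 .115 0 0 0"
}}

```text
time_s: 32.65
eef_pos: [0.5272, 0.1371, 0.1724]
eef_rot: [0.002, 0.422, 0.906, 0.001]
wrist_force: [-1.0, -1.4, 6.8]
opening: 0.449
grasp_force: 59.5
```

Call:
{"api": "servo_tool", "payload": {
  "series": "1 0 0 -.02 0 0 0;1 0 0 -.06 0 0 0;1 0 0 -.1 0 0 0;1 0 0 -.14 0 0 0;1 0 0 -.145 0 0 0;1 0 0 -.145 0 0 0;1 0 0 -.145 0 0 0"
}}

```text
time_s: 33.23
eef_pos: [0.5258, 0.1372, 0.3152]
eef_rot: [0.0, 0.423, 0.906, 0.0]
wrist_force: [-0.3, 0.6, -1.3]
opening: 0.453
grasp_force: 60.4
```

```bash
python3 - <<'E'
from h import *
plan(.4392,-.3292,.22,-3.6)
E
```

```text
shift [-0.3015 -0.3663  0.0951] turn [5.000e-02 2.000e-02 4.361e+01] q6 -0.66 F [-0.3  0.6 -1.3] t 33.2
```

Call:
{"api": "servo_tool", "payload": {
  "series": "1 -.3015 -.3663 0 0 0 43.6;1 -.3015 -.3663 0 0 0 43.6;1 -.3015 -.3663 0 0 0 43.6;1 -.3015 -.3663 0 0 0 43.6;1 -.3015 -.3663 0 0 0 43.6;1 -.3015 -.3663 0 0 0 43.6;1 -.3015 -.3663 0 0 0 43.6;1 -.3015 -.3663 0 0 0 43.6;1 -.3015 -.3663 .02 0 0 43.6;1 -.3015 -.3663 .05 0 0 43.6;1 -.3015 -.3663 .08 0 0 43.6;1 -.3015 -.3663 .08 0 0 43.6"
}}

```text
time_s: 34.23
eef_pos: [0.4379, -0.33, 0.2331]
eef_rot: [-0.001, 0.729, 0.684, 0.0]
wrist_force: [0.6, 0.5, -1.7]
opening: 0.45
grasp_force: 60.6
```

Call:
{"api": "servo_tool", "payload": {
  "series": "1 0 0 .01 0 0 0;1 0 0 .01 0 0 0;1 0 0 .01 0 0 0;1 0 0 .01 0 0 0"
}}

```text
time_s: 34.57
eef_pos: [0.4397, -0.3276, 0.226]
eef_rot: [-0.0, 0.729, 0.685, 0.0]
wrist_force: [0.2, 0.5, -0.7]
opening: 0.449
grasp_force: 60.6
```

```bash
python3 crate.py; python3 - <<'E'
from h import *
plan(.4392,-.3292,.08,-3.6)
E
```

```text
scene
   2001 [ 0.5055 -0.3677] [0.142 0.212] 86.4 0.042 [ 91. 291.]
wrist
   8058 [ 0.505  -0.3673] [0.142 0.21 ] 86.3 0.0423 [375. 204.]
   383 [ 0.5627 -0.3308] [0.039 0.017] 56.6 0.0442 [423. 177.]
shift [-0.0011 -0.0012  0.147 ] turn [0.1  0.08 0.1 ] q6 -0.8 F [-0.9 -0.3 -0.4] t 34.7
```

Call:
{"api": "servo_tool", "payload": {
  "series": "1 -.001 -.001 .04 0 0 0;1 -.001 -.001 .08 0 0 0;1 -.001 -.001 .11 0 0 0;1 -.001 -.001 .13 0 0 0;1 -.001 -.001 .14 0 0 0;1 -.001 -.001 .146 0 0 0;1 -.001 -.001 .147 0 0 0;1 -.001 -.001 .147 0 0 0;1 -.001 -.001 .147 0 0 0"
}}

```text
time_s: 35.42
eef_pos: [0.4392, -0.3305, 0.0804]
eef_rot: [0.002, 0.729, 0.685, -0.0]
wrist_force: [0.3, 0.3, -2.1]
opening: 0.448
grasp_force: 60.7
```

Call:
{"api": "servo_tool", "payload": {
  "series": "0 0 0 0 0 0 0;0 0 0 0 0 0 0;-1 0 0 0 0 0 0;-1 0 0 0 0 0 0;-1 0 0 -.03 0 0 0;-1 0 0 -.07 0 0 0;-1 0 0 -.11 0 0 0;-1 0 0 -.15 0 0 0;-1 0 0 -.19 0 0 0;-1 0 0 -.205 0 0 0;-1 0 0 -.205 0 0 0;-1 0 0 -.205 0 0 0"
}}

```text
time_s: 36.42
eef_pos: [0.4385, -0.3299, 0.2847]
eef_rot: [0.001, 0.729, 0.685, -0.0]
wrist_force: [-1.0, 0.5, -1.2]
opening: 0.999
grasp_force: 0.0
```

```bash
cat >> crate.py <<'E'
print('tops');comps(cloud(cam('wrist')),.076,.088,200,(.3,.7,-.5,-.25))
plan(.5967,.1335,.285,40);plan(.686,.122,.285,40)
E
python3 crate.py
```

```text
scene
   1909 [ 0.5055 -0.3676] [0.143 0.213] 86.3 0.042 [ 91. 293.]
wrist
   7479 [ 0.5048 -0.367 ] [0.142 0.21 ] 86.3 0.0423 [349. 199.]
   237 [ 0.5625 -0.3307] [0.039 0.016] 56.1 0.0442 [404. 161.]
tops
   285 [ 0.6657 -0.2638] [0.006 0.029] 18.2 0.0798 [555.  81.]
   1703 [ 0.5726 -0.3374] [0.04 0.04] 88.6 0.0815 [432. 180.]
   1620 [ 0.4374 -0.3305] [0.04  0.039] 86.0 0.0816 [278. 182.]
shift [ 0.4714  0.1299 -0.0027] turn [ -0.08  -0.2  -43.61] q6 -0.8 F [ 0.3 -0.2 -0.3] t 36.6
shift [ 0.4655  0.2197 -0.0029] turn [ -0.08  -0.2  -43.61] q6 -0.8 F [ 0.3 -0.2 -0.3] t 36.6
```

Both are upright in their cells. Next is bobbin B.

Call:
{"api": "servo_tool", "payload": {
  "series": "-1 .4714 .13 -.003 0 0 -43.6;-1 .4714 .13 -.003 0 0 -43.6;-1 .4714 .13 -.003 0 0 -43.6;-1 .4714 .13 -.003 0 0 -43.6;-1 .4714 .13 -.003 0 0 -43.6;-1 .4714 .13 -.003 0 0 -43.6;-1 .4714 .13 -.003 0 0 -43.6;-1 .4714 .13 -.003 0 0 -43.6;-1 .4714 .13 -.003 0 0 -43.6;-1 .4714 .13 -.003 0 0 -43.6;-1 .4714 .13 -.003 0 0 -43.6;-1 .4714 .13 -.003 0 0 -43.6"
}}

```text
time_s: 37.57
eef_pos: [0.5971, 0.1361, 0.2843]
eef_rot: [-0.002, 0.422, 0.907, -0.0]
wrist_force: [0.2, -0.6, 0.2]
opening: 0.994
grasp_force: 0.0
```

Call:
{"api": "servo_tool", "payload": {
  "series": "-1 0 0 0 0 0 0;-1 0 0 0 0 0 0;-1 0 0 0 0 0 0;-1 0 0 0 0 0 0;-1 0 0 0 0 0 0"
}}

```text
time_s: 37.98
eef_pos: [0.5972, 0.1314, 0.2861]
eef_rot: [-0.0, 0.423, 0.906, -0.0]
wrist_force: [-0.6, -0.0, 0.1]
opening: 0.998
grasp_force: 0.0
```

```bash
python3 - <<'E'
from h import *
plan(.5967,.1335,.170,40)
c=cam('wrist');comps(cloud(c),.171,.179,200,(.4,.75,.08,.2))
E
```

```text
shift [0.0019 0.001  0.1161] turn [-0.05 -0.02 -0.11] q6 -0.67 F [-0.6 -0.   0.1] t 38.0
   2895 [0.597  0.1333] [0.04 0.04] 89.7 0.1756 [279. 212.]
   2094 [0.6837 0.1205] [0.034 0.041] 35.4 0.1755 [363. 300.]
```

Call:
{"api": "servo_tool", "payload": {
  "series": "-1 .0016 .001 .04 0 0 0;-1 .0016 .001 .08 0 0 0;-1 .0016 .001 .115 0 0 0;-1 .0016 .001 .115 0 0 0;-1 .0016 .001 .115 0 0 0;1 .0016 .001 .115 0 0 0;1 .0016 .001 .115 0 0 0;1 .0016 .001 .115 0 0 0;1 .0016 .001 .115 0 0 0;1 .0016 .001 .115 0 0 0;1 .0016 .001 .115 0 0 0"
}}

```text
time_s: 38.95
eef_pos: [0.5985, 0.1346, 0.1743]
eef_rot: [0.002, 0.423, 0.906, 0.001]
wrist_force: [-1.0, -0.7, 6.6]
opening: 0.45
grasp_force: 59.6
```

Call:
{"api": "servo_tool", "payload": {
  "series": "1 0 0 -.02 0 0 0;1 0 0 -.06 0 0 0;1 0 0 -.1 0 0 0;1 0 0 -.14 0 0 0;1 0 0 -.15 0 0 0;1 0 0 -.15 0 0 0;1 0 0 -.15 0 0 0"
}}

```text
time_s: 39.53
eef_pos: [0.5972, 0.1347, 0.322]
eef_rot: [0.001, 0.423, 0.906, 0.0]
wrist_force: [0.0, 0.7, -2.8]
opening: 0.451
grasp_force: 60.4
```

```bash
python3 - <<'E'
from h import *
plan(.4350,-.3970,.225,-3.6)
E
```

```text
shift [-0.3029 -0.4662  0.0967] turn [7.000e-02 2.000e-02 4.361e+01] q6 -0.67 F [ 0.   0.7 -2.8] t 39.5
```

Call:
{"api": "servo_tool", "payload": {
  "series": "1 -.303 -.4662 0 0 0 43.6;1 -.303 -.4662 0 0 0 43.6;1 -.303 -.4662 0 0 0 43.6;1 -.303 -.4662 0 0 0 43.6;1 -.303 -.4662 0 0 0 43.6;1 -.303 -.4662 0 0 0 43.6;1 -.303 -.4662 0 0 0 43.6;1 -.303 -.4662 0 0 0 43.6;1 -.303 -.4662 0 0 0 43.6;1 -.303 -.4662 0 0 0 43.6;1 -.303 -.4662 0 0 0 43.6;1 -.303 -.4662 0 0 0 43.6"
}}

```text
time_s: 40.53
eef_pos: [0.4494, -0.3444, 0.3184]
eef_rot: [-0.003, 0.729, 0.684, 0.0]
wrist_force: [1.7, -0.1, -1.8]
opening: 0.451
grasp_force: 60.6
```

```bash
python3 - <<'E'
from h import *
plan(.4350,-.3970,.225,-3.6)
E
```

```text
shift [-0.0537 -0.0107  0.0932] turn [-0.2  -0.21 -0.01] q6 -0.8 F [ 1.7 -0.1 -1.8] t 40.5
```

Call:
{"api": "servo_tool", "payload": {
  "series": "1 -.03 -.006 .02 0 0 0;1 -.04 -.01 .05 0 0 0;1 -.04 -.01 .09 0 0 0;1 -.04 -.01 .09 0 0 0;1 -.04 -.01 .09 0 0 0;1 -.04 -.01 .09 0 0 0"
}}

```text
time_s: 41.03
eef_pos: [0.439, -0.3824, 0.2319]
eef_rot: [-0.001, 0.729, 0.685, 0.0]
wrist_force: [0.5, -0.1, -0.5]
opening: 0.448
grasp_force: 60.6
```

```bash
python3 - <<'E'
from h import *
comps(cloud(cam('scene')),.036,.052,200,(.3,.65,-.5,-.25))
plan(.4350,-.3970,.082,-3.6)
E
```

```text
1907 [ 0.5053 -0.3677] [0.142 0.212] 86.4 0.042 [ 91. 293.]
shift [-0.0141 -0.004   0.1513] turn [0.08 0.09 0.06] q6 -0.86 F [ 0.1  0.3 -0.5] t 41.1
```

Call:
{"api": "servo_tool", "payload": {
  "series": "1 -.0141 -.004 .02 0 0 0;1 -.0141 -.004 .06 0 0 0;1 -.0141 -.004 .09 0 0 0;1 -.0141 -.004 .12 0 0 0;1 -.0141 -.004 .138 0 0 0;1 -.0141 -.004 .148 0 0 0;1 -.0141 -.004 .152 0 0 0;1 -.0141 -.004 .152 0 0 0;1 -.0141 -.004 .152 0 0 0"
}}

```text
time_s: 41.83
eef_pos: [0.4353, -0.3979, 0.082]
eef_rot: [0.002, 0.729, 0.685, -0.0]
wrist_force: [0.4, 0.6, -1.1]
opening: 0.451
grasp_force: 60.8
```

Call:
{"api": "servo_tool", "payload": {
  "series": "0 0 0 0 0 0 0;0 0 0 0 0 0 0;-1 0 0 0 0 0 0;-1 0 0 0 0 0 0;-1 0 0 -.03 0 0 0;-1 0 0 -.07 0 0 0;-1 0 0 -.11 0 0 0;-1 0 0 -.15 0 0 0;-1 0 0 -.19 0 0 0;-1 0 0 -.205 0 0 0;-1 0 0 -.205 0 0 0;-1 0 0 -.205 0 0 0"
}}

```text
time_s: 42.83
eef_pos: [0.4342, -0.3971, 0.2859]
eef_rot: [0.001, 0.729, 0.685, -0.0]
wrist_force: [-0.3, 0.4, -0.3]
opening: 0.998
grasp_force: 0.0
```

```bash
python3 crate.py
```

```text
scene
   1801 [ 0.5042 -0.3675] [0.142 0.214] 86.5 0.042 [ 93. 295.]
wrist
   8503 [ 0.5048 -0.3674] [0.142 0.21 ] 86.4 0.0424 [354. 130.]
   237 [ 0.56  -0.336] [0.038 0.015] 82.5 0.0441 [408.  95.]
tops
   2051 [ 0.5726 -0.3376] [0.04 0.04] 36.9 0.0814 [443. 100.]
   1924 [ 0.4373 -0.3305] [0.04  0.039] 72.3 0.0817 [278. 102.]
   1620 [ 0.4333 -0.3979] [0.04  0.039] 86.6 0.0816 [278. 181.]
shift [ 0.5386  0.1298 -0.0013] turn [ -0.06  -0.2  -43.6 ] q6 -0.88 F [-0.6 -0.2 -0.1] t 43.0
shift [ 0.5327  0.2197 -0.0015] turn [ -0.06  -0.2  -43.6 ] q6 -0.88 F [-0.6 -0.2 -0.1] t 43.0
```

Three are in. Now the last one, bobbin C.

Call:
{"api": "servo_tool", "payload": {
  "series": "-1 .5327 .22 -.001 0 0 -43.6;-1 .5327 .22 -.001 0 0 -43.6;-1 .5327 .22 -.001 0 0 -43.6;-1 .5327 .22 -.001 0 0 -43.6;-1 .5327 .22 -.001 0 0 -43.6;-1 .5327 .22 -.001 0 0 -43.6;-1 .5327 .22 -.001 0 0 -43.6;-1 .5327 .22 -.001 0 0 -43.6;-1 .5327 .22 -.001 0 0 -43.6;-1 .5327 .22 -.001 0 0 -43.6;-1 .5327 .22 -.001 0 0 -43.6;-1 .5327 .22 -.001 0 0 -43.6"
}}

```text
time_s: 43.98
eef_pos: [0.6531, 0.0547, 0.2831]
eef_rot: [-0.002, 0.423, 0.906, -0.001]
wrist_force: [1.0, -0.3, 0.7]
opening: 0.997
grasp_force: 0.0
```

Call:
{"api": "servo_tool", "payload": {
  "series": "-1 0 0 0 0 0 0;-1 0 0 0 0 0 0;-1 0 0 0 0 0 0;-1 0 0 0 0 0 0"
}}

```text
time_s: 44.32
eef_pos: [0.6527, 0.0516, 0.2842]
eef_rot: [-0.001, 0.423, 0.906, -0.001]
wrist_force: [0.3, -0.3, -0.4]
opening: 0.999
grasp_force: 0.0
```

```bash
python3 - <<'E'
from h import *
plan(.686,.1215,.285,40)
c=cam('wrist');comps(cloud(c),.171,.179,200,(.4,.8,.08,.2))
E
```

```text
shift [ 0.0323  0.0704 -0.0008] turn [-0.1  -0.07 -0.06] q6 -0.8 F [ 0.3 -0.3 -0.4] t 44.3
   3352 [0.6863 0.1219] [0.04 0.04] 64.6 0.1755 [393. 166.]
```

Call:
{"api": "servo_tool", "payload": {
  "series": "-1 .0325 .0708 0 0 0 0;-1 .0325 .0708 0 0 0 0;-1 .0325 .0708 0 0 0 0;-1 .0325 .0708 0 0 0 0;-1 .0325 .0708 0 0 0 0"
}}

```text
time_s: 44.78
eef_pos: [0.6865, 0.1216, 0.2852]
eef_rot: [-0.0, 0.423, 0.906, -0.0]
wrist_force: [0.8, -0.3, -0.8]
opening: 0.999
grasp_force: 0.0
```

```bash
python3 - <<'E'
from h import *
plan(.6862,.1219,.170,40)
E
```

```text
shift [0.0004 0.     0.1152] turn [-0.05  0.   -0.07] q6 -0.69 F [ 0.8 -0.3 -0.8] t 44.8
```

Call:
{"api": "servo_tool", "payload": {
  "series": "-1 .0004 0 .04 0 0 0;-1 .0004 0 .08 0 0 0;-1 .0004 0 .115 0 0 0;-1 .0004 0 .115 0 0 0;-1 .0004 0 .115 0 0 0;1 .0004 0 .115 0 0 0;1 .0004 0 .115 0 0 0;1 .0004 0 .115 0 0 0;1 .0004 0 .115 0 0 0;1 .0004 0 .115 0 0 0;1 .0004 0 .115 0 0 0"
}}

```text
time_s: 45.7
eef_pos: [0.6877, 0.1231, 0.1736]
eef_rot: [0.002, 0.423, 0.906, 0.001]
wrist_force: [-1.7, -2.0, 5.6]
opening: 0.449
grasp_force: 59.7
```

Call:
{"api": "servo_tool", "payload": {
  "series": "1 0 0 -.02 0 0 0;1 0 0 -.06 0 0 0;1 0 0 -.1 0 0 0;1 0 0 -.14 0 0 0;1 0 0 -.15 0 0 0;1 0 0 -.15 0 0 0;1 0 0 -.15 0 0 0"
}}

```text
time_s: 46.28
eef_pos: [0.6865, 0.1234, 0.321]
eef_rot: [0.001, 0.423, 0.906, 0.0]
wrist_force: [-0.2, 0.2, -2.3]
opening: 0.448
grasp_force: 60.3
```

```bash
python3 - <<'E'
from h import *
plan(.5708,-.4056,.225,-3.6)
E
```

```text
shift [-0.3307 -0.4289  0.0959] turn [8.000e-02 3.000e-02 4.361e+01] q6 -0.69 F [-0.2  0.2 -2.3] t 46.3
```

Call:
{"api": "servo_tool", "payload": {
  "series": "1 -.331 -.429 0 0 0 43.6;1 -.331 -.429 0 0 0 43.6;1 -.331 -.429 0 0 0 43.6;1 -.331 -.429 0 0 0 43.6;1 -.331 -.429 0 0 0 43.6;1 -.331 -.429 0 0 0 43.6;1 -.331 -.429 0 0 0 43.6;1 -.331 -.429 0 0 0 43.6;1 -.331 -.429 0 0 0 43.6;1 -.331 -.429 0 0 0 43.6;1 -.331 -.429 0 0 0 43.6;1 -.331 -.429 0 0 0 43.6"
}}

```text
time_s: 47.28
eef_pos: [0.5778, -0.3662, 0.3166]
eef_rot: [-0.003, 0.729, 0.685, -0.0]
wrist_force: [0.7, -0.0, -0.3]
opening: 0.452
grasp_force: 60.5
```

Call:
{"api": "servo_tool", "payload": {
  "series": "1 0 0 0 0 0 0;1 0 0 0 0 0 0;1 0 0 0 0 0 0;1 0 0 0 0 0 0"
}}

```text
time_s: 47.62
eef_pos: [0.5795, -0.3636, 0.3186]
eef_rot: [-0.002, 0.729, 0.685, 0.0]
wrist_force: [0.5, 0.6, -1.0]
opening: 0.451
grasp_force: 60.6
```

```bash
python3 - <<'E'
from h import *
comps(cloud(cam('scene')),.036,.052,200,(.3,.65,-.5,-.25))
plan(.5708,-.4056,.225,-3.6)
E
```

```text
1792 [ 0.505  -0.3676] [0.142 0.213] 86.5 0.042 [ 93. 295.]
shift [-0.0428 -0.0063  0.0942] turn [-0.08 -0.09  0.11] q6 -0.67 F [-0.4  0.  -1.3] t 47.7
```

Call:
{"api": "servo_tool", "payload": {
  "series": "1 -.0425 -.0063 0 0 0 0;1 -.0425 -.0063 .03 0 0 0;1 -.0425 -.0063 .07 0 0 0;1 -.0425 -.0063 .094 0 0 0;1 -.0425 -.0063 .094 0 0 0;1 -.0425 -.0063 .094 0 0 0;1 -.0425 -.0063 .094 0 0 0"
}}

```text
time_s: 48.25
eef_pos: [0.5719, -0.4069, 0.2289]
eef_rot: [0.002, 0.728, 0.685, 0.0]
wrist_force: [-0.0, -0.2, -1.0]
opening: 0.452
grasp_force: 60.6
```

```bash
python3 - <<'E'
from h import *
plan(.5708,-.4056,.0815,-3.6)
E
```

```text
shift [ 0.0015 -0.0015  0.1473] turn [0.13 0.11 0.09] q6 -0.73 F [-0.  -0.2 -1. ] t 48.2
```

Call:
{"api": "servo_tool", "payload": {
  "series": "1 .0012 -.0012 .04 0 0 0;1 .0012 -.0012 .08 0 0 0;1 .0012 -.0012 .11 0 0 0;1 .0012 -.0012 .13 0 0 0;1 .0012 -.0012 .141 0 0 0;1 .0012 -.0012 .147 0 0 0;1 .0012 -.0012 .147 0 0 0;1 .0012 -.0012 .147 0 0 0"
}}

```text
time_s: 48.92
eef_pos: [0.5709, -0.407, 0.0821]
eef_rot: [0.002, 0.729, 0.685, 0.0]
wrist_force: [-0.3, 0.3, -0.8]
opening: 0.452
grasp_force: 60.5
```

Call:
{"api": "servo_tool", "payload": {
  "series": "0 0 0 0 0 0 0;0 0 0 0 0 0 0;-1 0 0 0 0 0 0;-1 0 0 0 0 0 0;-1 0 0 -.03 0 0 0;-1 0 0 -.07 0 0 0;-1 0 0 -.11 0 0 0;-1 0 0 -.15 0 0 0;-1 0 0 -.19 0 0 0;-1 0 0 -.205 0 0 0;-1 0 0 -.205 0 0 0;-1 0 0 -.205 0 0 0"
}}

```text
time_s: 49.92
eef_pos: [0.5699, -0.4063, 0.2863]
eef_rot: [0.002, 0.729, 0.685, 0.0]
wrist_force: [-0.2, 0.6, -1.3]
opening: 1.002
grasp_force: 0.0
```

```bash
python3 crate.py; python3 - <<'E'
from h import *
for n in('top','scene'):
    c=cam(n);P=cloud(c);print(n);save(c,'end_'+n)
    comps(P,.124,.136,20,(.45,.56,-.25,-.1));comps(P,.19,.215,60,(.38,.66,-.02,.4));comps(P,.165,.185,60,(.45,.75,-.15,.2))
E
```

```text
scene
   1721 [ 0.505  -0.3675] [0.142 0.213] 86.2 0.0421 [ 94. 295.]
wrist
   7932 [ 0.5051 -0.3675] [0.141 0.21 ] 86.3 0.0424 [210. 127.]
   241 [ 0.4501 -0.331 ] [0.039 0.015] 87.7 0.044 [146.  95.]
   242 [ 0.4436 -0.3907] [0.016 0.039] 34.7 0.0441 [151. 162.]
tops
   639 [ 0.684  -0.2828] [0.008 0.041] 51.3 0.0823 [419.  16.]
   1943 [ 0.5731 -0.3374] [0.039 0.039] 86.4 0.0816 [278.  99.]
   2041 [ 0.4374 -0.3305] [0.041 0.039] 10.1 0.0815 [113. 101.]
   1689 [ 0.4336 -0.3976] [0.04 0.04] 40.1 0.0815 [124. 181.]
   1629 [ 0.5692 -0.407 ] [0.04 0.04] 19.9 0.0816 [279. 181.]
shift [ 0.5394 -0.0059 -0.0016] turn [ -0.1   -0.21 -43.6 ] q6 -0.73 F [ 0.1  0.5 -0.2] t 50.1
shift [ 0.5336  0.0839 -0.0019] turn [ -0.1   -0.21 -43.6 ] q6 -0.73 F [ 0.1  0.5 -0.2] t 50.1
top
   58 [ 0.4928 -0.1348] [0.019 0.018] 27.5 0.129 [326. 248.]
   417 [0.5928 0.0272] [0.049 0.049] 14.7 0.2022 [257. 200.]
   195 [0.5049 0.3435] [0.037 0.035] 30.0 0.1951 [109. 239.]
   153 [0.4251 0.3547] [0.029 0.027] 48.0 0.1966 [102. 276.]
scene
   58 [ 0.4948 -0.1376] [0.018 0.018] 42.9 0.1285 [189. 206.]
   75 [0.4288 0.3502] [0.028 0.022] 27.8 0.1963 [345.  97.]
   114 [0.5066 0.3406] [0.036 0.034] 14.6 0.1955 [363. 112.]
   415 [0.595  0.0258] [0.049 0.05 ] 58.4 0.2015 [281. 178.]
   170 [0.6075 0.0171] [0.047 0.02 ] 55.2 0.1749 [280. 192.]
```

View pics/end_scene.png

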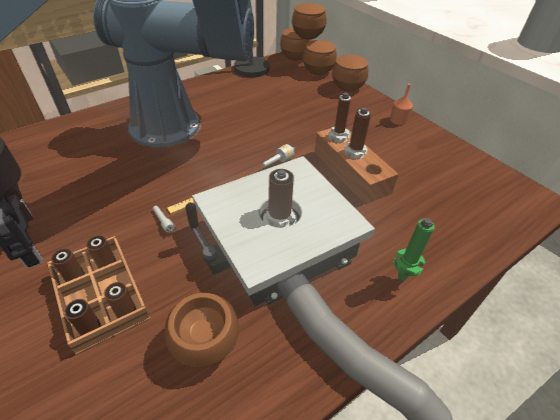

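The end view shows four bobbins upright in the crate corners, the wide arbor home at (281,190), the slim arbor in the block at (342,115), and the lever in at (190,215). I'm handing it in.

```bash
python3 -c "
from bench import ctrl
print(ctrl.hand_in())"
```

```text
the job is handed in; nothing more can be done
None
```

The changeover is done and handed in: the wide arbor is fully home in the spindle over its dogs, the slim one stands in the block's empty hole, the lever is fully back in, and all four bobbins stand upright in separate crate cells; the crate was knocked about 32 mm mid-run, and I placed the last three bobbins at its new position.

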